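# Tighten the card press nut in short wrench strokes

### The job

Tighten the star-shaped nut of the green card press with the large ring wrench: turn it clockwise in short strokes between the walls, lifting the wrench off and reseating it each time without forcing it against the walls, until the nut stops running freely and is just snug, not overtightened. Turn the nut with the wrench only, then lay the wrench flat on the table clear of the press, and leave all the other things alone.

Things in the scene. Friction and masses are not known exactly. Their poses are not given: they have to be found in the camera images.
- press: Small green card press fixed to the table, base 150 x 170 x 16 mm. Origin: at table height, directly below the nut's axis; x points from its open front to the back wall, z up. Upright walls, tops at z = 102 mm, surround the nut on the left, right and back. The wooden platen under the nut reaches from x = -43 to 43 mm, top at z = 50 mm.
- walls: The press's three upright walls, 10 mm thick. Origin: mid-point between the two side walls' front edges, at z = 62 mm: 42 mm ahead of the nut's axis (press x = -42). The walls' inner faces are at y = +-46 mm, the back wall's at x = 42 mm. On the nut, the wrench's shank can swing about 0.73 rad to either side of the press's -x direction before it meets a side wall's front edge. Axes as the press.
- nut: Six-lobed (star) steel nut between the walls: six straight lobes 8 mm wide reaching 20 mm from the axis, one along its own x axis, on a round flange 52 mm wide, 3 mm high. Origin: on its axis, under the flange, 62 mm above the table; z up. A seated ring rests on the flange's top. The lobes reach to 12 mm above the origin, their narrower tips to 15 mm, the bolt end to 21 mm.
- nut_top (a point): Centre of the nut's tip, 15 mm above its origin. The nut tightens clockwise seen from above, with light drag (about 0.22 N m), and stays where it is left. How far it must run down differs each time (75 to 105 degrees) and cannot be seen: it is felt as a sudden rise in resistance. A ring under side load jams on it: ease the load off before lifting.
- sleeve (a joint): Round spring washer (54 mm wide, 10 mm high) under the nut: its turn in rad, clockwise from above positive, about 0 at the start. Once the nut has run down onto it, it turns along with the nut against about 8 N m per rad and springs back when let go. 0.06 or more (0.5 N m, 5 N at the handle 100 mm out) is snug, about 0.12 is right, beyond 0.24 (1.9 N m) is overtightened.
- wrench: Large ring wrench, loose, 0.25 kg, 184 mm long: steel ring 53 mm wide, 16 mm high, open through, with six inward teeth that drop between the nut's lobes when its x axis is at a multiple of 60 degrees to the nut's (about 1.6 mm clearance, 0.12 rad play each way). Origin: ring centre, underside; handle along -x, z up. Shank 12 mm wide, 8 to 20 mm up.
- wrench_grip (a point): Centre of the large wrench's dark wooden handle, half-way up: 115 mm from the ring's centre, 14 mm above the underside; axes as the wrench. The handle is straight, 84 mm long, 16 mm wide and 28 mm high, its underside level with the ring's.
- small_wrench: A smaller ring wrench of the same pattern, 120 mm long, ring 27 mm wide (plain six-sided hole 19 mm across flats): too small for the nut. Loose bystander.
- glue: White glue bottle with a cap, 48 mm diameter, 130 mm tall. Loose bystander, origin at its underside.
- medium: White jar, 68 mm diameter, 90 mm tall. Loose bystander, origin at its underside.
- stamp: Plain wooden stamp block, 50 x 70 x 28 mm. Loose bystander, origin at its underside.
- tape: Flat brown disc (roll of tape), 60 mm diameter, 20 mm high. Loose bystander, origin at its underside.
- rose: Copper-coloured metal rose, 48 mm across, 12 mm high. Loose bystander, origin at its underside.
- brush_cup: Empty glass, 70 mm diameter, 90 mm tall. Loose bystander, origin at its underside.
Things that resemble listed ones, but are neither listed nor needed, are in the scene too. What is shaped like the wrench but blue is not meant.

How it is judged:
By the outcome, as a careful person would: the job done as asked, in the order asked, and still so for the second after the job is handed in, with the robot touching nothing.
It also fails if it takes over 72 s, if anything falls off the work surface, if the arm or the gripper's body presses on something with over 40 N, if the wrist force passes 120 N, or if a joint passes its speed limit or range.

### The arm

A 6-joint arm with a two-finger parallel gripper is mounted at the origin on the work surface. World frame = base frame: x ahead of the robot, y to its left, z up, the work surface at z = 0. Lengths are in m, angles in rad, forces in N, time in s.
With the tool pointing down it reaches from about 0.375 to 0.9 m from the base axis. Payload 3.1 kg.
Tool frame: the origin (TCP) lies between the finger pads; the fingertips stand 8 mm ahead of it and the grasp point (between the pads) lies 11 mm behind it; z points along the fingers, y is the line along which they close (so a half turn about z gives the same grasp; the last joint's range is limited). The gripper opens to 85 mm and grips with 20 to 120 N. Pads are 22 mm wide; open, the fingers measure 114 mm over their backs; the gripper's body (76 mm by 85 mm) begins 54 mm behind the grasp point. The pads swing forward as they close: fully open they stand 13 mm farther back than shut.
Start: joints at [0.952, 0.527, 1.433, -0, 1.181, -0.178], TCP at [0.267, 0.565, 0.239] pointing down, gripper open.
Joint ranges: [-3.08, 3.08], [-0.75, 2.2], [0.22, 2.44], [-1.43, 4.57], [0, 2.65], [-2.85, 2.85]. Speed limits (rad/s): [2.79, 2.79, 3.14, 3.14, 3.14, 3.14].

### API

Orientations are given as a unit quaternion [x, y, z, w].
In Python, from station import readout, cams, sign_off gives the robot as it stands.
- The arm moves only by the tool send_rows, never from a script. Its argument "commands" is text: rows parted by semicolons, each of 5 numbers parted by spaces: the finger opening in mm, from 0 to 85.4, then the shift along the tool's x, y, z each as a share of 0.02 m, from -1 to 1, then the turn about the tool's z as a share of 4 degrees, from -1 to 1. In form: grip dx dy dz spin; .... A call has 1 to 20 rows; each row shifts and turns the commanded pose from where the row before left it, along the tool's axes as they then stand; what a row does not reach is not made up. A row lasts 1/12 s, in which the tool goes at most 41.7 mm and 7.16 degrees, less where a joint would pass 70% of its speed; a pose out of reach is approached as far as the arm can. A call with a number of a shift or a turn outside -1 to 1 is refused whole. A call with a gripper value outside its range is refused whole. The fingers move at their own pace and stop on an object; "grip_force" is the grip in N (left out, the last holds). Time passes only in rows, so rows that do not move let the fingers close. It gives the time, the measured TCP pose, the force, the opening and the grip force at its end, in the units of the state.
- readout.sense(): the state, without advancing time (a new reading comes with each control period).
- cams.snapshot(name): name is "side" or "top"; returns a dict with "pixels" (480x640x3 uint8, red, green, blue), "intrinsics" (3x3 intrinsics, pixels), "eye" and "rotation" of the camera in the world. Camera axes: x right, y down, z forward; pixel columns grow to the right and rows downward; lengths in m; the calibration is good to about 2 mm. A picture is of the moment at which its call begins. There is no depth.
- sign_off(): hands the job in; it is judged then, once.
The state is a dict: "t": time; "q": joint angles; "qd": joint speeds; "tau": joint torques, N m; "tcp_pos": TCP position; "tool_rot": TCP orientation; "force": force on the tool from outside, world axes, zero at the start; "ft_torque": the same for the moment, N m; "finger_gap": opening from 0.0 (shut) to 1.0 (fully open); "gripper_force": force on a finger pad.
Only numpy, scipy, OpenCV 4.12 (cv2) and the standard library are available. Lean on these libraries where they do the work, as an engineer would, in place of code of your own. Each camera call takes 0.05 s, during which the arm holds its last target. There are 200 camera calls.

## Working session

There is one attempt and no reset: what is moved stays moved. The work goes in short steps, Python scripts to look and compute and a tool call to move; the robot and the scene stay as the last step left them, time stands still between calls to the robot, and variables do not carry over. Pictures are saved under pics/ and viewed, at most 10 in all, crops included, and the job is handed in when it is done.

Besides the shell and the picture viewer there is one more tool, called after ">>>" by a JSON object that holds its "name" and its "arguments", one argument or row to a line. send_rows: Moves the arm, as the interface text tells. Its arguments: {"type":"object","properties":{"commands":{"type":"string"},"grip_force":{"type":"number"}},"required":["commands"]}

```bash
mkdir -p pics
cat > h.py <<'E'
import numpy as np, cv2
from station import readout, cams, sign_off
def snap(n,f=None):
    s=cams.snapshot(n)
    if f: cv2.imwrite('pics/'+f,cv2.cvtColor(s['pixels'],cv2.COLOR_RGB2BGR))
    return s
def ray(s,uv,z):
    K=np.array(s['intrinsics']);R=np.array(s['rotation']);e=np.array(s['eye'])
    d=R@np.linalg.solve(K,np.array([uv[0],uv[1],1.0]))
    return e+d*(z-e[2])/d[2]
def proj(s,p):
    K=np.array(s['intrinsics']);R=np.array(s['rotation']);e=np.array(s['eye'])
    c=K@(R.T@(np.array(p)-e)); return c[:2]/c[2]
E
python3 - <<'E'
from h import *
for n in ('top','side'):
    s=snap(n,n+'0.png'); print(n,s['eye'],np.array(s['rotation']).round(3).tolist(),np.array(s['intrinsics']).tolist())
r=readout.sense(); print(r)
E
```

```text
top [ 0.30190287 -0.00686658  1.0489294 ] [0.708, -0.7, 0.073, -0.06] [[441.451553204214, 0.0, 317.5529324690154], [0.0, 441.451553204214, 240.13930703248707], [0.0, 0.0, 1.0]]
side [-0.12427108 -0.95275761  0.77699121] [0.842, -0.242, 0.137, -0.462] [[582.4824428336113, 0.0, 327.4665712452084], [0.0, 582.4824428336113, 240.08523522331362], [0.0, 0.0, 1.0]]
{'t': 0.1, 'q': array([ 9.51508133e-01,  5.28407332e-01,  1.43377637e+00, -2.08308015e-05,
        1.18139993e+00, -1.78476723e-01]), 'qd': array([-0.00073208, -0.00101946, -0.00265768, -0.0004867 , -0.00138471,
        0.00017624]), 'tau': array([ 2.14952474e-04, -4.43303382e+01, -1.78585589e+01, -2.22057051e-04,
        3.82498067e-03,  2.44359711e-05]), 'tcp_pos': array([0.26626432, 0.56474819, 0.23840979]), 'tool_rot': array([ 2.18621585e-01,  9.75809208e-01, -9.21081412e-04, -3.77761904e-04]), 'force': array([ 0.09158367, -0.44040842,  0.43277571]), 'ft_torque': array([-0.02001186, -0.01009174, -0.06284601]), 'gripper_force': 0.0, 'finger_gap': 0.9988798819333276}
```

View pics/top0.png

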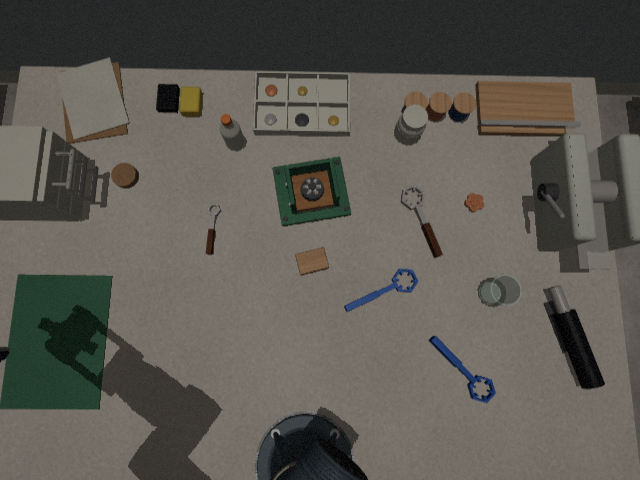

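View pics/side0.png

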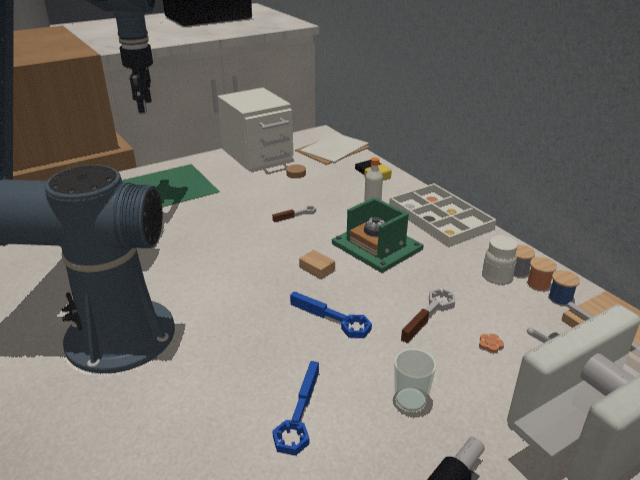

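```bash
sed -i "s/R=np.array(s\['rotation'\])/R=Rot.from_quat(s['rotation']).as_matrix()/; 1a from scipy.spatial.transform import Rotation as Rot" h.py
python3 - <<'E'
from h import *
t=cv2.imread('pics/top0.png');d=cv2.imread('pics/side0.png')
a=cv2.resize(t[145:235,260:360],(500,450),interpolation=cv2.INTER_CUBIC)
b=cv2.resize(t[180:270,390:450],(300,450),interpolation=cv2.INTER_CUBIC)
cv2.imwrite('pics/c1.png',np.clip(np.hstack([a,b])*1.6,0,255).astype(np.uint8))
t_=snap('top');s_=snap('side')
hs=cv2.cvtColor(t_['pixels'],cv2.COLOR_RGB2HSV)
for name,sl,lo,hi,z in [('handle',(210,265,410,450),(0,90,30),(15,255,160),0.028),('ring',(183,213,395,428),(0,0,120),(180,25,200),.016),('nut',(172,204,297,328),(0,0,0),(180,70,255),.077)]:
    m=np.zeros(hs.shape[:2],np.uint8); y0,y1,x0,x1=sl
    m[y0:y1,x0:x1]=cv2.inRange(hs[y0:y1,x0:x1],lo,hi)
    p=np.argwhere(m)[:,::-1].astype(np.float32)
    r=cv2.minAreaRect(p); print(name,len(p),p.mean(0),r,[ray(t_,q,z).round(4) for q in [p.mean(0),r[0]]])
    print([ray(t_,q,z).round(3)[:2].tolist() for q in cv2.boxPoints(r)])
g=cv2.inRange(hs,(60,100,30),(95,255,255)); g[:,:260]=0; g[:140]=0; g[235:]=0;g[:,360:]=0
p=np.argwhere(g)[:,::-1].astype(np.float32); r=cv2.minAreaRect(p); print('press',r,[ray(t_,q,.016)[:2].round(3).tolist() for q in cv2.boxPoints(r)])
E
```

```text
handle 213 [432.43192 239.28639] ((431.34649658203125, 239.78753662109375), (34.81858444213867, 8.860249519348145), 66.25050354003906) [array([ 0.5023, -0.2954,  0.028 ]), array([ 0.5011, -0.2928,  0.028 ])]
[[0.535, -0.268], [0.544, -0.287], [0.468, -0.318], [0.459, -0.298]]
ring 19 [411.6842  195.63158] ((411.61322021484375, 196.3961944580078), (20.604084014892578, 33.92805480957031), 74.05460357666016) [array([ 0.6125, -0.2521,  0.016 ]), array([ 0.6106, -0.2519,  0.016 ])]
[[0.623, -0.205], [0.648, -0.286], [0.598, -0.298], [0.573, -0.218]]
nut 415 [311.80963 188.66025] ((311.8301086425781, 186.27210998535156), (27.751062393188477, 22.23238754272461), 86.98721313476562) [array([ 0.6072, -0.0083,  0.077 ]), array([ 0.6129, -0.0083,  0.077 ])]
[[0.644, 0.019], [0.648, -0.032], [0.582, -0.036], [0.578, 0.015]]
press ((311.4459228515625, 190.67568969726562), (58.690433502197266, 69.04756927490234), 80.53767395019531) [[0.679, 0.089], [0.711, -0.079], [0.564, -0.102], [0.534, 0.061]]
```

View pics/c1.png

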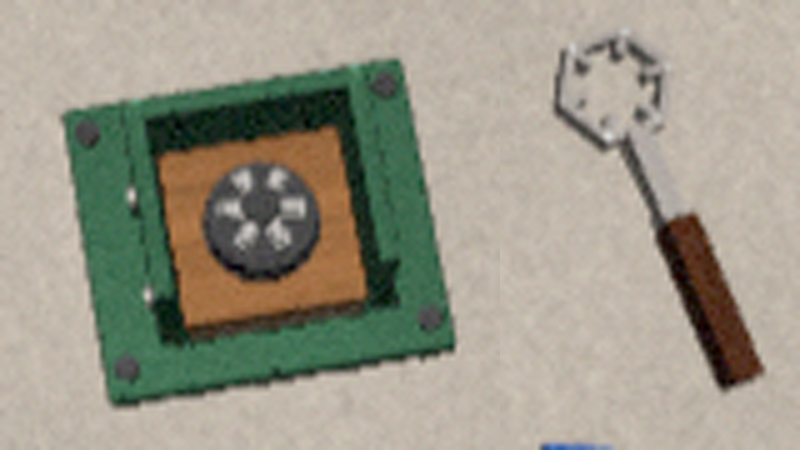

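The top view shows the press opening towards the robot, with the nut at about px (312,186). The large wrench's ring is at (412,198) and its dark handle at (431,240). The side view agrees. I'll start by spinning the tool to match the wrench yaw of about 21°.

>>> {"name": "send_rows", "arguments": {
  "commands": "60 0 0 0 1;60 0 0 0 1;60 0 0 0 1;60 0 0 0 1;60 0 0 0 1;60 0 0 0 1;60 0 0 0 1;60 0 0 0 1;60 0 0 0 1;60 0 0 0 1;60 0 0 0 1;60 0 0 0 1;60 0 0 0 1;60 0 0 0 1;60 0 0 0 1;60 0 0 0 1;60 0 0 0 1;60 0 0 0 1;60 0 0 0 1;60 0 0 0 1",
  "grip_force": 60
}}

```text
t: 1.87
tcp_pos: [0.2665, 0.5651, 0.239]
tool_rot: [0.796, 0.606, -0.0, 0.0]
force: [0.3, 0.2, -0.6]
finger_gap: 0.703
gripper_force: 0.0
```

>>> {"name": "send_rows", "arguments": {
  "commands": "60 0 0 0 1;60 0 0 0 1;60 0 0 0 1;60 0 0 0 1;60 0 0 0 1;60 0 0 0 1;60 0 0 0 1;60 0 0 0 1;60 0 0 0 1;60 0 0 0 1;60 0 0 0 1;60 0 0 0 1;60 0 0 0 1;60 0 0 0 0;60 0 0 0 0"
}}

```text
t: 3.12
tcp_pos: [0.2666, 0.5651, 0.2391]
tool_rot: [0.98, 0.198, -0.0, 0.0]
force: [0.2, 0.1, 0.3]
finger_gap: 0.702
gripper_force: 0.0
```

```bash
cat >> h.py <<'E'
def st():
    r=readout.sense(); M=Rot.from_quat(r['tool_rot']).as_matrix()
    return r,M,np.arctan2(M[1,0],M[0,0])
def show(nut=None):
    r,M,y=st(); F=np.array(r['force']);T=np.array(r['ft_torque'])
    print('t',round(r['t'],2),'tcp',np.round(r['tcp_pos'],4),'yaw',round(np.degrees(y),2),'tilt',M[:,2].round(3),'F',F.round(1),'T',T.round(2),'gap',round(r['finger_gap']*85.4,1),'gf',r['gripper_force'])
    if nut is not None:
        d=np.array(r['tcp_pos'])[:2]-nut; print('torque about nut',round(d[0]*F[1]-d[1]*F[0]+T[2],3),'Mz',T[2].round(3))
def goto(p,yaw=None):
    r,M,y=st(); d=M.T@(np.array(p)-r['tcp_pos'])/.02
    print('shift units',d.round(2),'spin units',None if yaw is None else round((np.degrees(y)-yaw)/4,2))
E
python3 - <<'E'
from h import *
t=snap('top')
im=t['pixels'];g=cv2.cvtColor(im,cv2.COLOR_RGB2GRAY)
# lobes
c=g[172:202,297:328]; big=cv2.resize(c,None,fx=8,fy=8,interpolation=cv2.INTER_CUBIC)
hs=cv2.cvtColor(cv2.resize(im[172:202,297:328],None,fx=8,fy=8,interpolation=cv2.INTER_CUBIC),cv2.COLOR_RGB2HSV)
m=((big>105)&(hs[...,1]<60)).astype(np.uint8)
n,l,s,ce=cv2.connectedComponentsWithStats(m)
P=[]
for i in range(1,n):
    if 60<s[i,4]<4000:
        uv=(ce[i]+.5)/8-.5+[297,172]; w=ray(t,uv,.076); P.append(w[:2]); print(s[i,4],uv.round(1),w[:2].round(4))
P=np.array(P); c=P.mean(0); d=P-c
print('centre',c,'ang',np.degrees(np.arctan2(d[:,1],d[:,0])).round(1),np.hypot(*d.T).round(4))
# handle top face
hs=cv2.cvtColor(im,cv2.COLOR_RGB2HSV);m=np.zeros(hs.shape[:2],np.uint8);m[210:265,410:450]=cv2.inRange(hs[210:265,410:450],(0,90,30),(15,255,160))
p=np.argwhere(m)[:,::-1]; w=np.array([ray(t,q,.028)[:2] for q in p]); u,s,v=np.linalg.svd(w-w.mean(0)); print('handle yaw',np.degrees(np.arctan2(*v[0][::-1])))
for uv in [(412.3,197.9),(412.0,197.3)]: print(ray(t,uv,.014))
print('stamp',ray(t,(312,261),.028))
show(); goto([.501,-.293,.238],21.3)
E
```

```text
335 [308.3 180.5] [6.27e-01 1.00e-04]
283 [314.7 180.2] [ 0.628  -0.0148]
348 [318.6 185.6] [ 0.615  -0.0237]
296 [306.1 186.2] [0.613 0.005]
375 [315.2 190.7] [ 0.6028 -0.0161]
301 [309.2 190.8] [ 0.6023 -0.0023]
centre [ 0.61467978 -0.00865019] ang [  35.4  -24.8  -88.8   96.8 -147.8  152.9] [0.0151 0.0146 0.0151 0.0137 0.014  0.0139]
handle yaw -159.15914884523903
[ 0.60736466 -0.25394265  0.014     ]
[ 0.60887319 -0.25325285  0.014     ]
stamp [ 0.44685281 -0.01102747  0.028     ]
t 3.17 tcp [0.2665 0.5652 0.2391] yaw 22.84 tilt [-0. -0. -1.] F [1.9 0.4 0.3] T [ 0.01 -0.02  0.03] gap 59.8 gf 0.0
shift units [-5.85 44.09  0.07] spin units 0.39
```

>>> {"name": "send_rows", "arguments": {
  "commands": "60 -0.13 1 0 0.05;60 -0.13 1 0 0.05;60 -0.13 1 0 0.05;60 -0.13 1 0 0.05;60 -0.13 1 0 0.05;60 -0.13 1 0 0.05;60 -0.13 1 0 0.05;60 -0.13 1 0 0.05;60 -0.13 1 0 0.05;60 -0.13 1 0 0;60 -0.13 1 0 0;60 -0.13 1 0 0;60 -0.13 1 0 0;60 -0.13 1 0 0;60 -0.13 1 0 0;60 -0.13 1 0 0;60 -0.13 1 0 0;60 -0.13 1 0 0;60 -0.13 1 0 0;60 -0.13 1 0 0"
}}

```text
t: 4.83
tcp_pos: [0.3643, 0.1729, 0.2395]
tool_rot: [0.983, 0.183, 0.0, 0.0]
force: [-0.5, 0.2, 0.4]
finger_gap: 0.698
gripper_force: 0.0
```

>>> {"name": "send_rows", "arguments": {
  "commands": "60 -0.13 1 0 0;60 -0.13 1 0 0;60 -0.13 1 0 0;60 -0.13 1 0 0;60 -0.13 1 0 0;60 -0.13 1 0 0;60 -0.13 1 0 0;60 -0.13 1 0 0;60 -0.13 1 0 0;60 -0.13 1 0 0;60 -0.13 1 0 0;60 -0.13 1 0 0;60 -0.13 1 0 0;60 -0.13 1 0 0;60 -0.13 1 0 0;60 -0.13 1 0 0;60 -0.13 1 0 0;60 -0.13 1 0 0;60 -0.13 1 0 0;60 -0.13 1 0 0"
}}

```text
t: 6.5
tcp_pos: [0.4587, -0.2193, 0.2394]
tool_rot: [0.983, 0.182, 0.0, 0.0]
force: [1.0, 0.6, -0.2]
finger_gap: 0.704
gripper_force: 0.0
```

>>> {"name": "send_rows", "arguments": {
  "commands": "45 0 0.7 0.7 0;45 0 0.7 0.7 0;45 0 0.7 0.7 0;45 0 0 1 0;45 0 0 1 0;45 0 0 1 0;45 0 0 0 0;45 0 0 0 0"
}}

```text
t: 7.17
tcp_pos: [0.4731, -0.2571, 0.1366]
tool_rot: [0.983, 0.182, -0.001, -0.001]
force: [-0.2, -0.3, 0.0]
finger_gap: 0.532
gripper_force: 0.0
```

Run:
```python
from h import *
show(); goto([.5015,-.295,.012],20.9)
```

```text
t 7.17 tcp [ 0.4731 -0.2571  0.1366] yaw 20.99 tilt [-0.002  0.002 -1.   ] F [-0.2 -0.3  0. ] T [-0.02 -0.   -0.02] gap 45.4 gf 0.0
shift units [0.66 2.29 6.23] spin units 0.02
```

>>> {"name": "send_rows", "arguments": {
  "commands": "45 0.33 0.8 0.5 0;45 0.33 0.8 0.7 0;45 0 0.7 1 0;45 0 0 1 0;45 0 0 1 0;45 0 0 0.8 0;45 0 0 0.6 0;45 0 0 0.4 0;45 0 0 0.2 0;45 0 0 0 0;0 0 0 0 0;0 0 0 0 0;0 0 0 0 0;0 0 0 0 0;0 0 0 0 0;0 0 0 0 0",
  "grip_force": 70
}}

```text
t: 8.5
tcp_pos: [0.503, -0.2962, 0.0145]
tool_rot: [0.983, 0.182, 0.001, 0.001]
force: [0.8, 0.5, 6.2]
finger_gap: 0.168
gripper_force: 71.5
```

Run:
```python
from h import *
snap('side','s1.png')
show()
t=cv2.imread('pics/s1.png')[260:380,360:500]; cv2.imwrite('pics/s1c.png',cv2.resize(t,None,fx=4,fy=4))
```

```text
t 8.55 tcp [ 0.5029 -0.2962  0.0145] yaw 20.95 tilt [ 0.002 -0.001 -1.   ] F [0.8 0.2 6.2] T [0.14 0.06 0.03] gap 14.0 gf 71.49335145950317
```

View pics/s1c.png

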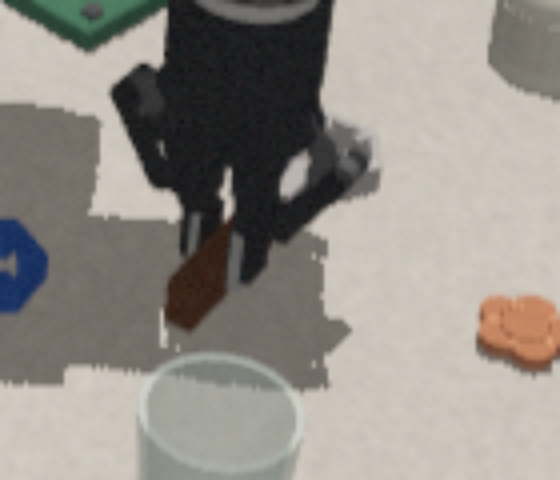

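The handle is held between the fingers at about crop px (215,255). I'll lift it and carry it to a point above the nut.

>>> {"name": "send_rows", "arguments": {
  "commands": "0 0 0 -0.4 0;0 0 0 -0.8 0;0 0 0 -1 0;0 0 0 -1 0;0 0 0 -1 0;0 0 0 -1 0;0 0 0 -1 0;0 0.2 -0.4 0 0;0 0.4 -0.8 0 0;0 0.45 -0.95 0 0;0 0.45 -0.95 0 0;0 0.45 -0.95 0 0;0 0.45 -0.95 0 0;0 0.45 -0.95 0 0;0 0.45 -0.95 0 0;0 0.45 -0.95 0 0;0 0.45 -0.95 0 0;0 0.4 -0.8 0 0;0 0.17 -0.56 0 0;0 0 0 0 0"
}}

```text
t: 10.22
tcp_pos: [0.5169, -0.0689, 0.1363]
tool_rot: [0.983, 0.183, -0.002, -0.001]
force: [-0.1, -0.1, -1.9]
finger_gap: 0.166
gripper_force: 70.5
```

>>> {"name": "send_rows", "arguments": {
  "commands": "0 0 0 0 -0.6;0 0 0 0 -1;0 0 0 0 -1;0 0 0 0 -0.6;0 0 0 0 0;0 0 0 0 0"
}}

```text
t: 10.72
tcp_pos: [0.5185, -0.0725, 0.137]
tool_rot: [0.957, 0.289, -0.0, -0.0]
force: [0.2, -0.0, -1.8]
finger_gap: 0.171
gripper_force: 70.5
```

Run:
```python
from h import *
t=snap('top','t2.png');s=snap('side','s2.png')
show([.614,-.0088])
a=cv2.resize(cv2.imread('pics/t2.png')[145:235,260:360],(500,450),interpolation=cv2.INTER_CUBIC)
b=cv2.imread('pics/s2.png')[160:280,320:400]; b=cv2.resize(b,(300,450),interpolation=cv2.INTER_CUBIC)
cv2.imwrite('pics/c2.png',np.clip(np.hstack([a,b])*1.5,0,255).astype(np.uint8))
```

```text
t 10.82 tcp [ 0.5186 -0.0723  0.1371] yaw 33.66 tilt [-0. -0. -1.] F [ 0.4 -0.4 -2.4] T [-0.06  0.12 -0.  ] gap 14.6 gf 70.45559406280518
torque about nut 0.06 Mz -0.0
```

View pics/c2.png

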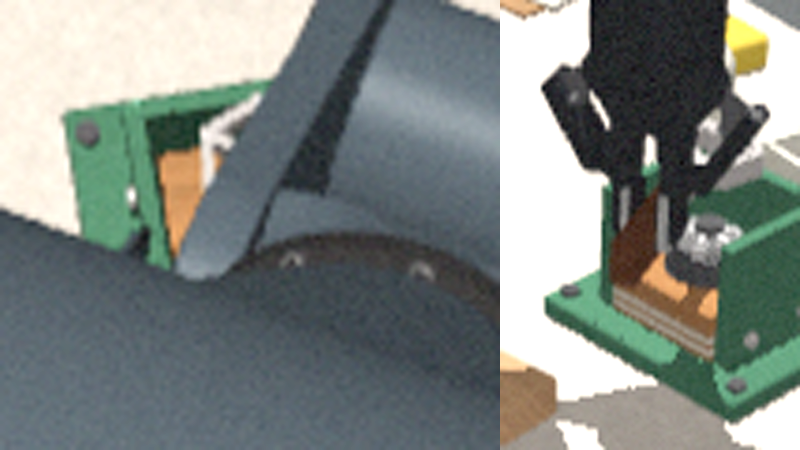

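Run:
```python
from h import *
t=snap('top'); im=t['pixels'][160:182,296:316]
hs=cv2.cvtColor(im,cv2.COLOR_RGB2HSV); m=(hs[...,1]<45)&(hs[...,2]>95)&(hs[...,0]<200)
for r in range(0,22): print(160+r,''.join('#' if x else '.' for x in m[r]),hs[r,4:12,2])
c=np.array([.6131,-.0094])
for k in range(6):
  a=np.radians(33.66+60*k); p=proj(t,[*(c+.0265*np.array([np.cos(a),np.sin(a)])),.1385]); print(k,p.round(1), p.round(1)*0+[(p[0]-260)*5,(p[1]-145)*5])
```

```text
160 ##################.. [170 169 172 174 177 173 169 173]
161 ###############..... [173 172 165 160 159 153 146 148]
162 #########........... [151 151 136 119 119 107  98  97]
163 ###............#.... [ 96  97 104 101 100 101 105 103]
164 ..............##.... [103 104 106 107 106 104 104 100]
165 ............####.... [104 101 103 100  97  92  83 100]
166 ..........#####..... [ 84  77  76  67  57  74 106 128]
167 .........######..... [ 46  42  45  41  70 128 159 162]
168 .......######....... [ 39  42  70 109 129 160 148 141]
169 .....######......... [ 71 107 127 159 162 150 107  71]
170 ....######.......... [133 166 171 155 139 107  69  63]
171 ....#####........... [167 174 176 151 123  90  64  52]
172 ....######.......... [160 170 161 162 162 134  86  60]
173 ....#######......... [160 160 149 141 153 161 103  75]
174 ....###.##.......... [159 162 125  73 106 139  72  70]
175 ....###............. [156 162 135  90  64  65  74  76]
176 ....##.............. [158 164 152 125  69  73  76  73]
177 ....##.............. [157 164 153 137  77  71  71  73]
178 .....#.............. [159 165 158 115  73  75  73  73]
179 .....##............. [156 164 146  81  73  74  74  71]
180 .....##............. [155 155 103  78  77  77  73  73]
181 .....#.............. [152 124  77  77  75  76  71  74]
0 [305.9 167.6] [229.29922604 112.94270943]
1 [300.2 178. ] [201.19087829 164.90724467]
2 [306.9 187.9] [234.50602407 214.53988356]
3 [319.2 187.3] [296.10846743 211.70376313]
4 [324.8 176.9] [323.84832542 159.33958742]
5 [318.1 167. ] [290.35659641 110.21035736]
```

Run:
```python
from h import *
t=snap('top'); a=cv2.imread('pics/top0.png')
for nm,b in (('t2',cv2.imread('pics/t2.png')),):
    d=np.abs(a.astype(int)-b).sum(2)[182:214,396:430]
    for r in range(32): print(182+r,' '.join('%3d'%min(x,999) if x>35 else '  .' for x in d[r]))
hs=cv2.cvtColor(a,cv2.COLOR_BGR2HSV)
```

```text
182 133 194 176 101 145 148 150 145 143 142 150 144 135 142 145 154 149 144 149 139 147 142 150 145 150 145 143 141 138 142 152 149 148 156
183 139 195  59 144 144 149 139 147 146 156 149 147 145 146 142 150 149 143 141 145 144 151 136 148 146 146 146 147 147 146 147 154 142 148
184 149 233  96 152 143 149 148 148 144 140 138 140 143 148 149 148 152 151 145 136 154 145 148 148 155 142 149 139 152 152 145 149 146 136
185 173 197 135 143 137 153 144 153 157 143 144 151 153 154 153 145 150 159 133 132 156 141 139 146 150 142 154 142 151 137 146 151 137 150
186 210  57 132 157 145 146 137 144 146 144 150 150 147 163 167 164 165 173 120 110 162 159 142 150 151 150 149 143 139 139 155 152 147 152
187 240  78 138 141 148 143 148 147 147 146 151 151 162 180 194 202 225 234 181 197 185 174 161 148 144 145 144 153 146 149 143 140 140 157
188 216 138 150 146 147 142 149 148 129 159 156 154 191 216 243 284 363 250 172 259 255 208 192 174 146 142 144 145 154 152 138 144 149 145
189  38 145 141 145 140 148 181 174  92 159 171 203 286 346 319 250 358 223 177 280 367 292 234 190 172 151 141 151 149 
[... 2679 characters left out ...]

209 148 155 149 161 137 149 142 152 148 149 141 136 169 268 342 313 253 246 318 343 293 157 162 167 159 164 145 149 149 137 139 153 143 153
210 147 134 151 142 150 140 145 142 143 145 148 145 143 159 233 216 141 140 304 328 365 189 153 158 173 168 157 151 129 140 140 152 139 147
211 137 140 146 144 148 141 144 143 142 149 141 145 137 135 136 152 146 153 230 296 364 290 160 160 167 170 162 154 149 145 149 147 150 148
212 147 149 148 149 153 149 143 146 143 160 142 140 153 146 141 145 147 151 139 302 323 363 192 157 166 167 175 152 146 145 139 149 146 145
213 156 144 153 141 147 150 147 149 147 144 146 146 144 141 143 140 132 144 130 231 319 344 253 168 161 167 166 160 160 150 145 144 146 147
```

Run:
```python
from h import *
t=snap('top')
def tf(uv,z,tcp,yaw):
    d=ray(t,uv,z)[:2]-np.array(tcp); c,s=np.cos(np.radians(yaw)),np.sin(np.radians(yaw)); return np.array([c*d[0]+s*d[1],s*d[0]-c*d[1]])*1000
print('corner init',tf((402,189.2),.016,(.5029,-.2962),20.95),'centre init',tf((412.2,197.1),.016,(.5029,-.2962),20.95))
print('corner now',tf((300,170),.1385,(.5186,-.0723),33.66), 'px/mm',1e3*np.linalg.norm(ray(t,(300,170),.1385)-ray(t,(301,170),.1385)))
```

```text
corner init [141.33141397 -18.01240338] centre init [114.23880934  -2.21891125]
corner now [142.25631477 -13.61252402] px/mm 2.162517162373063
```

>>> {"name": "send_rows", "arguments": {
  "commands": "0 0 0 0.5 0;0 0 0 0.7 0;0 0 0 0.6 0;0 0 0 0.3 0;0 0 0 0.1 0;0 0 0 0.1 0;0 0 0 0.1 0;0 0 0 0 0"
}}

```text
t: 11.63
tcp_pos: [0.519, -0.072, 0.0893]
tool_rot: [0.957, 0.29, 0.0, 0.0]
force: [-0.2, -0.1, -1.8]
finger_gap: 0.171
gripper_force: 70.5
```

Run:
```python
from h import *
show([.614,-.0088])
```

```text
t 11.63 tcp [ 0.519  -0.072   0.0893] yaw 33.75 tilt [ 0. -0. -1.] F [-0.2 -0.1 -1.8] T [-0.06  0.05  0.02] gap 14.6 gf 70.49517273902893
torque about nut 0.016 Mz 0.017
```

>>> {"name": "send_rows", "arguments": {
  "commands": "0 0 0 0.1 0;0 0 0 0.1 0;0 0 0 0.1 0;0 0 0 0 0"
}}

```text
t: 11.97
tcp_pos: [0.5186, -0.0718, 0.0831]
tool_rot: [0.957, 0.29, -0.0, -0.0]
force: [0.1, 1.1, -1.5]
finger_gap: 0.17
gripper_force: 70.5
```

Run:
```python
from h import *
show([.614,-.0088])
s=snap('side','s3.png')
b=cv2.imread('pics/s3.png')[170:270,330:430]; cv2.imwrite('pics/s3c.png',np.clip(cv2.resize(b,(600,600),interpolation=cv2.INTER_CUBIC)*1.5,0,255).astype(np.uint8))
```

```text
t 11.97 tcp [ 0.5186 -0.0718  0.0831] yaw 33.74 tilt [-0.  0. -1.] F [ 0.1  1.1 -1.5] T [-0.05  0.16  0.05] gap 14.5 gf 70.49807667732239
torque about nut -0.049 Mz 0.051
```

View pics/s3c.png

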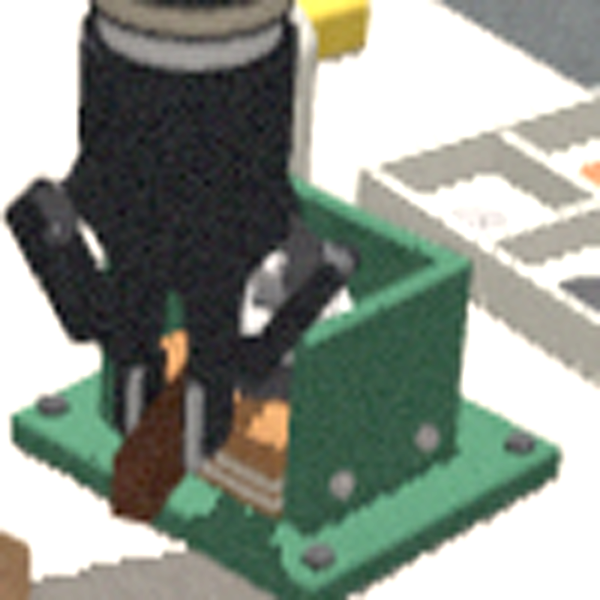

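>>> {"name": "send_rows", "arguments": {
  "commands": "0 0 0 0.1 0;0 0 0 0.1 0;0 0 0 0 0"
}}

```text
t: 12.27
tcp_pos: [0.5187, -0.0719, 0.0792]
tool_rot: [0.957, 0.29, -0.0, -0.0]
force: [-0.9, 0.3, 1.1]
finger_gap: 0.176
gripper_force: 71.0
```

Run:
```python
from h import *
show([.614,-.0088])
```

```text
t 12.27 tcp [ 0.5187 -0.0719  0.0792] yaw 33.74 tilt [-0.  0. -1.] F [-0.9  0.3  1.1] T [0.09 0.09 0.02] gap 15.0 gf 70.99672079086304
torque about nut -0.061 Mz 0.022
```

>>> {"name": "send_rows", "arguments": {
  "commands": "0 0.004 -0.2 0 0.5;0 0.014 -0.398 0 1;0 0.014 -0.398 0 1;0 0.014 -0.398 0 1;0 0.014 -0.398 0 1;0 0.014 -0.398 0 1;0 0.014 -0.398 0 1;0 0.004 -0.2 0 0.5"
}}

```text
t: 12.93
tcp_pos: [0.4985, -0.0194, 0.0794]
tool_rot: [0.999, 0.049, -0.001, 0.0]
force: [-4.4, -3.4, 1.8]
finger_gap: 0.171
gripper_force: 71.0
```

```bash
cat >> h.py <<'E'
def ringc(r_=.1142):
    r,M,y=st(); print('ring at',(np.array(r['tcp_pos'])[:2]+r_*np.array([np.cos(y),np.sin(y)])).round(4))
E
python3 - <<'E'
from h import *
show([.614,-.0088]);ringc()
E
```

```text
t 12.93 tcp [ 0.4985 -0.0194  0.0794] yaw 5.63 tilt [-0.003 -0.    -1.   ] F [-4.4 -3.4  1.8] T [-0.6   0.5  -0.05] gap 14.6 gf 70.99082350730896
torque about nut 0.305 Mz -0.047
ring at [ 0.6121 -0.0082]
```

>>> {"name": "send_rows", "arguments": {
  "commands": "0 -0.01 -0.2 0 0.5;0 0.004 -0.398 0 1;0 0.004 -0.398 0 1;0 0.004 -0.398 0 1;0 0.004 -0.398 0 1;0 0.004 -0.398 0 1;0 0.004 -0.398 0 1;0 0.0 -0.3 0 0.75;0 0 0 0 0;0 0 0 0 0"
}}

```text
t: 13.77
tcp_pos: [0.507, 0.037, 0.0793]
tool_rot: [0.98, -0.201, -0.0, 0.0]
force: [-1.8, -0.4, 0.2]
finger_gap: 0.17
gripper_force: 70.8
```

Run:
```python
from h import *
show([.614,-.0088]);ringc()
```

```text
t 13.77 tcp [0.507  0.037  0.0793] yaw -23.16 tilt [-0.  0. -1.] F [-1.8 -0.4  0.2] T [-0.01  0.14  0.01] gap 14.5 gf 70.78538060188293
torque about nut 0.138 Mz 0.008
ring at [ 0.612  -0.0079]
```

>>> {"name": "send_rows", "arguments": {
  "commands": "0 0.004 0.25 0 -0.625;0 0.004 0.25 0 -0.625;0 0 0 -0.05 0;0 0 0 -0.1 0;0 0 0 -0.1 0;0 0 0 0 0"
}}

```text
t: 14.27
tcp_pos: [0.5041, 0.0275, 0.0847]
tool_rot: [0.987, -0.159, 0.0, -0.0]
force: [0.8, 0.7, -1.2]
finger_gap: 0.169
gripper_force: 70.5
```

Run:
```python
from h import *
show([.614,-.0088]);ringc()
```

```text
t 14.27 tcp [0.5041 0.0275 0.0847] yaw -18.28 tilt [ 0.001 -0.    -1.   ] F [ 0.8  0.7 -1.2] T [0.05 0.1  0.01] gap 14.5 gf 70.46504616737366
torque about nut -0.104 Mz 0.006
ring at [ 0.6125 -0.0084]
```

>>> {"name": "send_rows", "arguments": {
  "commands": "0 0 0 -0.3 0;0 0 0 -0.5 0;0 0 0 -0.3 0;0 0.004 0.2 0 -0.5;0 0.014 0.398 0 -1;0 0.014 0.398 0 -1;0 0.014 0.398 0 -1;0 0.014 0.398 0 -1;0 0.014 0.398 0 -1;0 0.014 0.398 0 -1;0 0.014 0.398 0 -1;0 0.014 0.398 0 -1;0 0.014 0.398 0 -1;0 0.014 0.398 0 -1;0 0.014 0.398 0 -1;0 0.014 0.398 0 -1;0 0.014 0.398 0 -1;0 0.014 0.398 0 -1;0 0.004 0.2 0 -0.5;0 0 0 0 0"
}}

```text
t: 15.93
tcp_pos: [0.5283, -0.0853, 0.1073]
tool_rot: [0.934, 0.356, 0.001, 0.001]
force: [-0.2, 0.3, -1.6]
finger_gap: 0.169
gripper_force: 70.5
```

Run:
```python
from h import *
show([.614,-.0088]);ringc()
y=np.radians(41.7); goto([.6125-.1142*np.cos(y),-.0084-.1142*np.sin(y),.0845],41.7)
```

```text
t 15.93 tcp [ 0.5283 -0.0853  0.1073] yaw 41.75 tilt [ 0.003 -0.001 -1.   ] F [-0.2  0.3 -1.6] T [-0.04  0.03  0.01] gap 14.4 gf 70.4501223564148
torque about nut -0.026 Mz 0.015
ring at [ 0.6135 -0.0092]
shift units [-0.01 -0.07  1.14] spin units 0.01
```

>>> {"name": "send_rows", "arguments": {
  "commands": "0 0 -0.07 0.3 0;0 0 0 0.4 0;0 0 0 0.1 0;0 0 0 0.1 0;0 0 0 0.1 0;0 0 0 0.1 0;0 0 0 0.1 0;0 0 0 0 0"
}}

```text
t: 16.6
tcp_pos: [0.5259, -0.0831, 0.0827]
tool_rot: [0.934, 0.356, 0.0, 0.0]
force: [-3.8, -0.8, 5.1]
finger_gap: 0.172
gripper_force: 71.6
```

Run:
```python
from h import *
show([.6125,-.0084]);ringc()
```

```text
t 16.6 tcp [ 0.5259 -0.0831  0.0827] yaw 41.74 tilt [ 0.  0. -1.] F [-3.8 -0.8  5.1] T [ 0.21 -0.08  0.14] gap 14.7 gf 71.59313678741455
torque about nut -0.073 Mz 0.138
ring at [ 0.6111 -0.0071]
```

>>> {"name": "send_rows", "arguments": {
  "commands": "0 0 0.15 0 -0.4;0 0 0 0 0;0 0 0 0.1 0;0 0 0 0 0"
}}

```text
t: 16.93
tcp_pos: [0.5277, -0.0856, 0.0806]
tool_rot: [0.929, 0.369, -0.0, 0.0]
force: [-3.6, -1.9, 6.1]
finger_gap: 0.171
gripper_force: 71.7
```

Run:
```python
from h import *
show([.6125,-.0084]);ringc()
```

```text
t 16.93 tcp [ 0.5277 -0.0856  0.0806] yaw 43.31 tilt [-0. -0. -1.] F [-3.6 -1.9  6.1] T [0.1  0.04 0.08] gap 14.6 gf 71.746906042099
torque about nut -0.035 Mz 0.078
ring at [ 0.6108 -0.0073]
```

>>> {"name": "send_rows", "arguments": {
  "commands": "0 -0.05 0 0 0;0 0 0 0.07 0;0 0 0 0 0"
}}

```text
t: 17.18
tcp_pos: [0.5276, -0.086, 0.0792]
tool_rot: [0.929, 0.369, 0.0, 0.0]
force: [-2.3, 0.6, 6.2]
finger_gap: 0.172
gripper_force: 71.8
```

Run:
```python
from h import *
show([.6125,-.0084]);ringc()
```

```text
t 17.18 tcp [ 0.5276 -0.086   0.0792] yaw 43.32 tilt [ 0.001 -0.    -1.   ] F [-2.3  0.6  6.2] T [ 0.48 -0.17  0.17] gap 14.7 gf 71.82323455810547
torque about nut -0.052 Mz 0.174
ring at [ 0.6107 -0.0077]
```

>>> {"name": "send_rows", "arguments": {
  "commands": "0 0.004 -0.2 -0.03 0.5;0 0.014 -0.398 0 1;0 0.014 -0.398 0 1;0 0.014 -0.398 0 1;0 0.014 -0.398 0 1;0 0.004 -0.2 0 0.5;0 0 0 0 0"
}}

```text
t: 17.77
tcp_pos: [0.5053, -0.0534, 0.0798]
tool_rot: [0.979, 0.201, 0.0, 0.001]
force: [-3.7, -4.8, 4.9]
finger_gap: 0.168
gripper_force: 71.7
```

Run:
```python
from h import *
show([.612,-.008]);ringc()
```

```text
t 17.77 tcp [ 0.5053 -0.0534  0.0798] yaw 23.25 tilt [ 0.001 -0.002 -1.   ] F [-3.7 -4.8  4.9] T [-0.7   0.13 -0.26] gap 14.4 gf 71.71762704849243
torque about nut 0.085 Mz -0.261
ring at [ 0.6103 -0.0083]
```

>>> {"name": "send_rows", "arguments": {
  "commands": "0 0.003 -0.199 0 0.5;0 0.003 -0.199 0 0.5;0 0.003 -0.199 0 0.5;0 0.003 -0.199 0 0.5;0 0 0 0 0"
}}

```text
t: 18.18
tcp_pos: [0.5001, -0.0382, 0.0798]
tool_rot: [0.991, 0.133, 0.0, 0.001]
force: [-4.2, -3.7, 4.7]
finger_gap: 0.17
gripper_force: 71.7
```

Run:
```python
from h import *
show([.612,-.008]);ringc()
```

```text
t 18.18 tcp [ 0.5001 -0.0382  0.0798] yaw 15.25 tilt [ 0.    -0.001 -1.   ] F [-4.2 -3.7  4.7] T [-0.49 -0.   -0.23] gap 14.5 gf 71.71252012252808
torque about nut 0.062 Mz -0.225
ring at [ 0.6102 -0.0082]
```

>>> {"name": "send_rows", "arguments": {
  "commands": "0 -0.02 -0.199 -0.03 0.5;0 0.003 -0.199 0 0.5;0 0.003 -0.199 0 0.5;0 0 0 0 0"
}}

```text
t: 18.52
tcp_pos: [0.4975, -0.0265, 0.0802]
tool_rot: [0.997, 0.081, 0.0, 0.0]
force: [-1.2, -2.9, 2.9]
finger_gap: 0.173
gripper_force: 71.4
```

Run:
```python
from h import *
show([.612,-.008]);ringc()
```

```text
t 18.52 tcp [ 0.4975 -0.0265  0.0802] yaw 9.31 tilt [ 0.001 -0.001 -1.   ] F [-1.2 -2.9  2.9] T [-0.45 -0.06 -0.16] gap 14.8 gf 71.4018988609314
torque about nut 0.147 Mz -0.162
ring at [ 0.6102 -0.0081]
```

>>> {"name": "send_rows", "arguments": {
  "commands": "0 0.003 -0.199 0 0.5;0 0.003 -0.199 0 0.5;0 0 0 0 0"
}}

```text
t: 18.77
tcp_pos: [0.4965, -0.0186, 0.0802]
tool_rot: [0.999, 0.047, 0.0, 0.0]
force: [-0.8, -3.0, 3.0]
finger_gap: 0.172
gripper_force: 71.4
```

Run:
```python
from h import *
show([.612,-.008]);ringc()
```

```text
t 18.77 tcp [ 0.4965 -0.0186  0.0802] yaw 5.36 tilt [ 0.001 -0.001 -1.   ] F [-0.8 -3.   3. ] T [-0.37 -0.07 -0.12] gap 14.7 gf 71.40517115592957
torque about nut 0.218 Mz -0.117
ring at [ 0.6102 -0.008 ]
```

>>> {"name": "send_rows", "arguments": {
  "commands": "0 0.003 -0.199 0 0.5;0 0.002 -0.1 0 0.25;0 0 0 0 0"
}}

```text
t: 19.02
tcp_pos: [0.4961, -0.0128, 0.0802]
tool_rot: [1.0, 0.021, 0.0, 0.0]
force: [-1.1, -2.0, 2.5]
finger_gap: 0.174
gripper_force: 71.4
```

Run:
```python
from h import *
show([.612,-.008]);ringc()
```

```text
t 19.02 tcp [ 0.4961 -0.0128  0.0802] yaw 2.39 tilt [ 0.001 -0.    -1.   ] F [-1.1 -2.   2.5] T [-0.39 -0.14 -0.1 ] gap 14.8 gf 71.40906572341919
torque about nut 0.13 Mz -0.1
ring at [ 0.6102 -0.008 ]
```

Still running free, so I'll carry on in small steps.

>>> {"name": "send_rows", "arguments": {
  "commands": "0 0.003 -0.199 0 0.5;0 0.003 -0.199 0 0.5;0 0 0 0 0"
}}

```text
t: 19.27
tcp_pos: [0.4961, -0.0046, 0.0802]
tool_rot: [1.0, -0.014, 0.0, 0.0]
force: [-1.1, -1.6, 2.7]
finger_gap: 0.17
gripper_force: 71.4
```

Run:
```python
from h import *
show([.612,-.008]);ringc()
```

```text
t 19.27 tcp [ 0.4961 -0.0046  0.0802] yaw -1.61 tilt [ 0.001 -0.    -1.   ] F [-1.1 -1.6  2.7] T [-0.42 -0.18 -0.04] gap 14.5 gf 71.39129877090454
torque about nut 0.141 Mz -0.044
ring at [ 0.6102 -0.0078]
```

>>> {"name": "send_rows", "arguments": {
  "commands": "0 0.003 -0.199 0 0.5;0 0.002 -0.1 0 0.25;0 0 0 0 0"
}}

```text
t: 19.52
tcp_pos: [0.4964, 0.0013, 0.0802]
tool_rot: [0.999, -0.04, 0.0, 0.0]
force: [-0.8, -1.9, 2.9]
finger_gap: 0.169
gripper_force: 71.4
```

Run:
```python
from h import *
show([.612,-.008]);ringc()
```

```text
t 19.52 tcp [0.4964 0.0013 0.0802] yaw -4.59 tilt [ 0.001 -0.    -1.   ] F [-0.8 -1.9  2.9] T [-0.32 -0.25  0.03] gap 14.4 gf 71.39567255973816
torque about nut 0.26 Mz 0.035
ring at [ 0.6102 -0.0078]
```

>>> {"name": "send_rows", "arguments": {
  "commands": "0 0.002 -0.15 0 0.375;0 0.002 -0.15 0 0.375;0 0 0 0 0"
}}

```text
t: 19.77
tcp_pos: [0.497, 0.0074, 0.0802]
tool_rot: [0.998, -0.066, 0.0, 0.0]
force: [-0.9, -1.5, 2.4]
finger_gap: 0.167
gripper_force: 71.4
```

Run:
```python
from h import *
show([.612,-.008]);ringc()
```

```text
t 19.77 tcp [0.497  0.0074 0.0802] yaw -7.59 tilt [ 0.001 -0.    -1.   ] F [-0.9 -1.5  2.4] T [-0.34 -0.25  0.01] gap 14.3 gf 71.39002919197083
torque about nut 0.199 Mz 0.013
ring at [ 0.6102 -0.0077]
```

>>> {"name": "send_rows", "arguments": {
  "commands": "0 0.002 -0.15 0 0.375;0 0.002 -0.15 0 0.375;0 0 0 0 0"
}}

```text
t: 20.02
tcp_pos: [0.498, 0.0132, 0.0802]
tool_rot: [0.996, -0.092, 0.0, 0.0]
force: [0.2, 0.0, 2.5]
finger_gap: 0.169
gripper_force: 71.4
```

Run:
```python
from h import *
show([.612,-.008]);ringc()
```

```text
t 20.02 tcp [0.498  0.0132 0.0802] yaw -10.57 tilt [ 0.001 -0.    -1.   ] F [0.2 0.  2.5] T [-0.26 -0.28  0.07] gap 14.4 gf 71.39574408531189
torque about nut 0.067 Mz 0.07
ring at [ 0.6102 -0.0077]
```

>>> {"name": "send_rows", "arguments": {
  "commands": "0 0.002 -0.15 0 0.375;0 0.002 -0.15 0 0.375;0 0 0 0 0"
}}

```text
t: 20.27
tcp_pos: [0.4992, 0.0191, 0.0802]
tool_rot: [0.993, -0.118, 0.0, 0.0]
force: [0.1, -0.7, 2.6]
finger_gap: 0.166
gripper_force: 71.4
```

Run:
```python
from h import *
show([.612,-.008]);ringc()
```

```text
t 20.27 tcp [0.4992 0.0191 0.0802] yaw -13.56 tilt [ 0.001 -0.    -1.   ] F [ 0.1 -0.7  2.6] T [-0.17 -0.3   0.04] gap 14.2 gf 71.3987123966217
torque about nut 0.112 Mz 0.037
ring at [ 0.6102 -0.0077]
```

>>> {"name": "send_rows", "arguments": {
  "commands": "0 0.002 -0.15 0 0.375;0 0.002 -0.15 0 0.375;0 0 0 0 0"
}}

```text
t: 20.52
tcp_pos: [0.5007, 0.0249, 0.0802]
tool_rot: [0.99, -0.144, 0.0, 0.0]
force: [0.2, 0.1, 4.1]
finger_gap: 0.166
gripper_force: 71.4
```

Run:
```python
from h import *
show([.612,-.008]);ringc()
```

```text
t 20.52 tcp [0.5007 0.0249 0.0802] yaw -16.55 tilt [ 0.001 -0.    -1.   ] F [0.2 0.1 4.1] T [-0.22 -0.37  0.09] gap 14.2 gf 71.40384078025818
torque about nut 0.072 Mz 0.09
ring at [ 0.6102 -0.0076]
```

>>> {"name": "send_rows", "arguments": {
  "commands": "0 0.002 -0.15 0 0.375;0 0.002 -0.1 0 0.25;0 0 0 0 0"
}}

```text
t: 20.77
tcp_pos: [0.5023, 0.0296, 0.0802]
tool_rot: [0.986, -0.166, 0.0, 0.0]
force: [0.6, -0.9, 3.0]
finger_gap: 0.174
gripper_force: 71.4
```

Run:
```python
from h import *
show([.612,-.008]);ringc()
```

```text
t 20.77 tcp [0.5023 0.0296 0.0802] yaw -19.08 tilt [ 0. -0. -1.] F [ 0.6 -0.9  3. ] T [-0.08 -0.34  0.13] gap 14.9 gf 71.40888690948486
torque about nut 0.205 Mz 0.133
ring at [ 0.6102 -0.0077]
```

>>> {"name": "send_rows", "arguments": {
  "commands": "0 0.002 -0.1 0 0.25;0 0.002 -0.1 0 0.25;0 0 0 0 0"
}}

```text
t: 21.02
tcp_pos: [0.5037, 0.0336, 0.0801]
tool_rot: [0.983, -0.184, 0.0, -0.0]
force: [0.0, 0.2, 2.7]
finger_gap: 0.168
gripper_force: 71.4
```

Run:
```python
from h import *
show([.612,-.008]);ringc()
```

```text
t 21.02 tcp [0.5037 0.0336 0.0801] yaw -21.17 tilt [ 0. -0. -1.] F [0.  0.2 2.7] T [-0.16 -0.45  0.2 ] gap 14.4 gf 71.41621470451355
torque about nut 0.185 Mz 0.202
ring at [ 0.6102 -0.0077]
```

>>> {"name": "send_rows", "arguments": {
  "commands": "0 0.002 -0.1 0 0.25;0 0.002 -0.1 0 0.25;0 0 0 0 0"
}}

```text
t: 21.27
tcp_pos: [0.5051, 0.0372, 0.0801]
tool_rot: [0.98, -0.201, 0.0, 0.0]
force: [0.7, -0.3, 2.2]
finger_gap: 0.169
gripper_force: 71.5
```

Run:
```python
from h import *
show([.612,-.008]);ringc()
```

```text
t 21.27 tcp [0.5051 0.0372 0.0801] yaw -23.18 tilt [ 0. -0. -1.] F [ 0.7 -0.3  2.2] T [-0.2  -0.41  0.32] gap 14.4 gf 71.45360827445984
torque about nut 0.321 Mz 0.319
ring at [ 0.6101 -0.0077]
```

>>> {"name": "send_rows", "arguments": {
  "commands": "0 0.002 -0.1 0 0.25;0 0.002 -0.1 0 0.25;0 0 0 0 0"
}}

```text
t: 21.52
tcp_pos: [0.5067, 0.0408, 0.0801]
tool_rot: [0.976, -0.218, -0.0, 0.0]
force: [-0.4, -0.3, 2.5]
finger_gap: 0.17
gripper_force: 71.5
```

Run:
```python
from h import *
show([.612,-.008]);ringc()
s=snap('side','s4.png')
b=cv2.imread('pics/s4.png')[170:270,330:430]; cv2.imwrite('pics/s4c.png',np.clip(cv2.resize(b,(600,600),interpolation=cv2.INTER_CUBIC)*1.5,0,255).astype(np.uint8))
```

```text
t 21.52 tcp [0.5067 0.0408 0.0801] yaw -25.18 tilt [-0. -0. -1.] F [-0.4 -0.3  2.5] T [-0.3  -0.32  0.28] gap 14.5 gf 71.50936961174011
torque about nut 0.321 Mz 0.276
ring at [ 0.6101 -0.0078]
```

View pics/s4c.png

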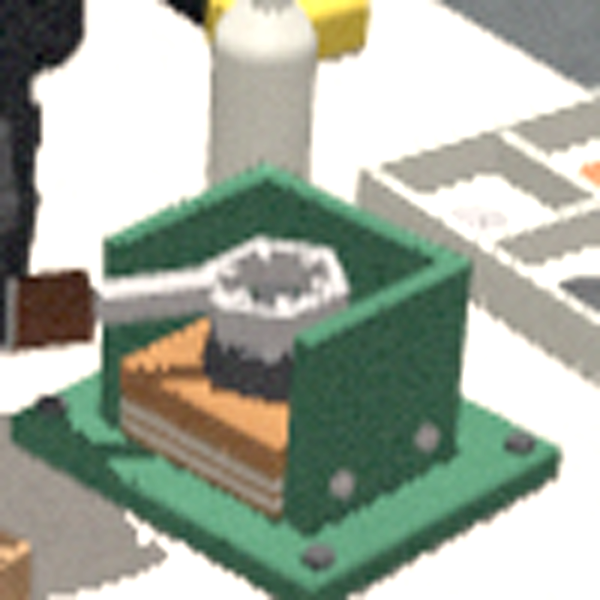

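The side view shows the ring fully seated on the flange at about crop px (275,280), with the shank near the left wall but not touching it. The nut is still running at drag torque, so I'll reseat.

>>> {"name": "send_rows", "arguments": {
  "commands": "0 0.008 0.324 0 -0.815;0 0.008 0.324 0 -0.81;0 0 0 -0.05 0;0 0 0 -0.1 0;0 0 0 -0.1 0;0 0 0 0 0"
}}

```text
t: 22.07
tcp_pos: [0.5007, 0.0291, 0.0849]
tool_rot: [0.987, -0.163, -0.001, -0.0]
force: [-0.0, 0.1, -1.8]
finger_gap: 0.168
gripper_force: 70.7
```

Run:
```python
from h import *
show([.612,-.008]);ringc()
```

```text
t 22.07 tcp [0.5007 0.0291 0.0849] yaw -18.75 tilt [-0.003  0.001 -1.   ] F [-0.   0.1 -1.8] T [ 0.03  0.08 -0.04] gap 14.4 gf 70.66994547843933
torque about nut -0.046 Mz -0.04
ring at [ 0.6088 -0.0076]
```

>>> {"name": "send_rows", "arguments": {
  "commands": "0 0 0 -0.3 0;0 0 0 -0.5 0;0 0 0 -0.3 0;0 0.004 0.2 0 -0.5;0 0.014 0.398 0 -1;0 0.014 0.398 0 -1;0 0.014 0.398 0 -1;0 0.014 0.398 0 -1;0 0.014 0.398 0 -1;0 0.014 0.398 0 -1;0 0.014 0.398 0 -1;0 0.014 0.398 0 -1;0 0.014 0.398 0 -1;0 0.014 0.398 0 -1;0 0.014 0.398 0 -1;0 0.014 0.398 0 -1;0 0.014 0.398 0 -1;0 0.014 0.398 0 -1;0 0.004 0.2 0 -0.5;0 0 0 0 0"
}}

```text
t: 23.73
tcp_pos: [0.5255, -0.0842, 0.108]
tool_rot: [0.936, 0.353, 0.001, 0.001]
force: [0.2, -0.1, -1.9]
finger_gap: 0.172
gripper_force: 70.7
```

Run:
```python
from h import *
show([.612,-.008]);ringc()
y=np.radians(41.7); goto([.611-.1142*np.cos(y),-.0078-.1142*np.sin(y),.0865],41.7)
```

```text
t 23.73 tcp [ 0.5255 -0.0842  0.108 ] yaw 41.33 tilt [ 0.002 -0.001 -1.   ] F [ 0.2 -0.1 -1.9] T [-0.03  0.07  0.02] gap 14.7 gf 70.66458463668823
torque about nut 0.052 Mz 0.025
ring at [ 0.6112 -0.0088]
shift units [ 0.02 -0.01  1.08] spin units -0.09
```

>>> {"name": "send_rows", "arguments": {
  "commands": "0 0 -0.03 0.3 0;0 0 0 0.4 0;0 0 0 0.2 0;0 0 0 0.1 0;0 0 0 0.1 0;0 0 0 0.1 0;0 0 0 0 0"
}}

```text
t: 24.32
tcp_pos: [0.5235, -0.0826, 0.0832]
tool_rot: [0.936, 0.353, -0.0, -0.0]
force: [-3.6, -0.8, 3.5]
finger_gap: 0.17
gripper_force: 71.7
```

Run:
```python
from h import *
show([.612,-.008]);ringc()
```

```text
t 24.32 tcp [ 0.5235 -0.0826  0.0832] yaw 41.36 tilt [-0.001  0.    -1.   ] F [-3.6 -0.8  3.5] T [0.28 0.09 0.18] gap 14.5 gf 71.66106462478638
torque about nut -0.016 Mz 0.179
ring at [ 0.6092 -0.0072]
```

>>> {"name": "send_rows", "arguments": {
  "commands": "0 0 0.15 0 -0.4;0 0 0 0.1 0;0 0 0 0.08 0;0 0 0 0 0"
}}

```text
t: 24.65
tcp_pos: [0.526, -0.0853, 0.08]
tool_rot: [0.931, 0.366, 0.0, 0.0]
force: [-3.2, -1.2, 5.5]
finger_gap: 0.169
gripper_force: 71.9
```

Run:
```python
from h import *
show([.612,-.008]);ringc()
```

```text
t 24.65 tcp [ 0.526  -0.0853  0.08  ] yaw 42.9 tilt [ 0.001 -0.001 -1.   ] F [-3.2 -1.2  5.5] T [0.2  0.06 0.13] gap 14.4 gf 71.89659476280212
torque about nut -0.016 Mz 0.127
ring at [ 0.6096 -0.0076]
```

>>> {"name": "send_rows", "arguments": {
  "commands": "0 0.002 -0.199 0 0.5;0 0.003 -0.199 0 0.5;0 0.003 -0.199 0 0.5;0 0.003 -0.199 0 0.5;0 0 0 0 0"
}}

```text
t: 25.07
tcp_pos: [0.5172, -0.0731, 0.0804]
tool_rot: [0.954, 0.299, 0.002, 0.001]
force: [0.6, -2.3, 4.0]
finger_gap: 0.171
gripper_force: 71.7
```

Run:
```python
from h import *
show([.6115,-.008]);ringc()
```

```text
t 25.07 tcp [ 0.5172 -0.0731  0.0804] yaw 34.82 tilt [ 0.004 -0.001 -1.   ] F [ 0.6 -2.3  4. ] T [-0.16 -0.28 -0.21] gap 14.6 gf 71.660635471344
torque about nut 0.04 Mz -0.21
ring at [ 0.6109 -0.0079]
```

>>> {"name": "send_rows", "arguments": {
  "commands": "0 0.002 -0.1 0 0.25;0 0.002 -0.1 0 0.25;0 0 0 0 0"
}}

```text
t: 25.32
tcp_pos: [0.515, -0.0698, 0.0801]
tool_rot: [0.959, 0.283, 0.002, 0.001]
force: [-0.4, -2.6, 5.7]
finger_gap: 0.17
gripper_force: 71.8
```

Run:
```python
from h import *
show([.6115,-.008]);ringc()
```

```text
t 25.32 tcp [ 0.515  -0.0698  0.0801] yaw 32.82 tilt [ 0.004 -0.001 -1.   ] F [-0.4 -2.6  5.7] T [-0.12 -0.49 -0.18] gap 14.5 gf 71.84080839157104
torque about nut 0.038 Mz -0.182
ring at [ 0.611  -0.0079]
```

>>> {"name": "send_rows", "arguments": {
  "commands": "0 0.002 -0.1 -0.03 0.25;0 0.002 -0.1 0 0.25;0 0 0 0 0"
}}

```text
t: 25.57
tcp_pos: [0.5127, -0.0662, 0.0804]
tool_rot: [0.964, 0.266, 0.001, 0.001]
force: [1.7, -3.4, 3.6]
finger_gap: 0.165
gripper_force: 71.7
```

Run:
```python
from h import *
show([.6115,-.008]);ringc()
```

```text
t 25.57 tcp [ 0.5127 -0.0662  0.0804] yaw 30.83 tilt [ 0.003 -0.001 -1.   ] F [ 1.7 -3.4  3.6] T [-0.21 -0.66 -0.28] gap 14.1 gf 71.67840957641602
torque about nut 0.154 Mz -0.284
ring at [ 0.6107 -0.0077]
```

>>> {"name": "send_rows", "arguments": {
  "commands": "0 0.002 -0.1 0 0.25;0 0.002 -0.1 0 0.25;0 0 0 0 0"
}}

```text
t: 25.82
tcp_pos: [0.5103, -0.0624, 0.0803]
tool_rot: [0.968, 0.249, 0.001, 0.0]
force: [0.9, -1.9, 5.1]
finger_gap: 0.172
gripper_force: 71.8
```

Run:
```python
from h import *
show([.6115,-.008]);ringc()
```

```text
t 25.82 tcp [ 0.5103 -0.0624  0.0803] yaw 28.86 tilt [ 0.002 -0.    -1.   ] F [ 0.9 -1.9  5.1] T [-0.24 -0.85 -0.33] gap 14.6 gf 71.7849862575531
torque about nut -0.09 Mz -0.326
ring at [ 0.6103 -0.0073]
```

>>> {"name": "send_rows", "arguments": {
  "commands": "0 0.002 -0.1 -0.03 0.25;0 0.002 -0.1 0 0.25;0 0 0 0 0"
}}

```text
t: 26.07
tcp_pos: [0.5075, -0.0584, 0.0806]
tool_rot: [0.973, 0.233, -0.0, -0.0]
force: [1.1, -2.4, 3.9]
finger_gap: 0.165
gripper_force: 71.6
```

Run:
```python
from h import *
show([.6115,-.008]);ringc()
```

```text
t 26.07 tcp [ 0.5075 -0.0584  0.0806] yaw 26.9 tilt [-0.  0. -1.] F [ 1.1 -2.4  3.9] T [-0.16 -0.75 -0.29] gap 14.1 gf 71.61432266235352
torque about nut 0.018 Mz -0.29
ring at [ 0.6093 -0.0067]
```

>>> {"name": "send_rows", "arguments": {
  "commands": "0 0.002 -0.1 0 0.25;0 0.002 -0.1 0 0.25;0 0 0 0 0"
}}

```text
t: 26.32
tcp_pos: [0.5057, -0.0548, 0.0807]
tool_rot: [0.976, 0.216, -0.0, -0.0]
force: [1.4, -1.8, 5.2]
finger_gap: 0.173
gripper_force: 71.6
```

Run:
```python
from h import *
show([.6115,-.008]);ringc(); r=readout.sense(); print(r['tau'].round(2))
```

```text
t 26.32 tcp [ 0.5057 -0.0548  0.0807] yaw 24.9 tilt [-0.001  0.    -1.   ] F [ 1.4 -1.8  5.2] T [-0.13 -0.7  -0.26] gap 14.8 gf 71.61312103271484
torque about nut 0.002 Mz -0.255
ring at [ 0.6093 -0.0068]
[  1.2  -36.57  -5.97  -0.13   0.99  -0.13]
```

>>> {"name": "send_rows", "arguments": {
  "commands": "0 0.002 -0.1 -0.03 0.25;0 0.002 -0.1 0 0.25;0 0.002 -0.1 0 0.25;0 0 0 0 0"
}}

```text
t: 26.65
tcp_pos: [0.5028, -0.0492, 0.081]
tool_rot: [0.982, 0.19, -0.001, -0.0]
force: [0.9, -1.6, 1.8]
finger_gap: 0.168
gripper_force: 71.4
```

Run:
```python
from h import *
show([.6115,-.008]);ringc()
```

```text
t 26.65 tcp [ 0.5028 -0.0492  0.081 ] yaw 21.91 tilt [-0.002  0.001 -1.   ] F [ 0.9 -1.6  1.8] T [-0.14 -0.46 -0.18] gap 14.4 gf 71.40340089797974
torque about nut 0.036 Mz -0.179
ring at [ 0.6088 -0.0066]
```

>>> {"name": "send_rows", "arguments": {
  "commands": "0 0.002 -0.1 0 0.25;0 0.002 -0.1 0 0.25;0 0.002 -0.1 0 0.25;0 0 0 0 0"
}}

```text
t: 26.98
tcp_pos: [0.501, -0.0436, 0.0812]
tool_rot: [0.986, 0.164, -0.001, -0.0]
force: [0.3, -1.8, 1.9]
finger_gap: 0.17
gripper_force: 71.3
```

Run:
```python
from h import *
show([.6115,-.008]);ringc()
```

```text
t 26.98 tcp [ 0.501  -0.0436  0.0812] yaw 18.91 tilt [-0.001  0.    -1.   ] F [ 0.3 -1.8  1.9] T [-0.14 -0.3  -0.14] gap 14.6 gf 71.28824830055237
torque about nut 0.069 Mz -0.137
ring at [ 0.609  -0.0066]
```

>>> {"name": "send_rows", "arguments": {
  "commands": "0 0.002 -0.1 0 0.25;0 0.002 -0.1 0 0.25;0 0.002 -0.1 0 0.25;0 0.002 -0.1 0 0.25;0 0 0 0 0"
}}

```text
t: 27.4
tcp_pos: [0.4989, -0.0359, 0.0812]
tool_rot: [0.992, 0.13, -0.001, -0.0]
force: [-0.6, -0.6, -0.2]
finger_gap: 0.173
gripper_force: 71.1
```

Run:
```python
from h import *
show([.6115,-.008]);ringc()
```

```text
t 27.4 tcp [ 0.4989 -0.0359  0.0812] yaw 14.91 tilt [-0.001  0.    -1.   ] F [-0.6 -0.6 -0.2] T [-0.09 -0.19 -0.07] gap 14.7 gf 71.06273889541626
torque about nut -0.011 Mz -0.065
ring at [ 0.6093 -0.0065]
```

>>> {"name": "send_rows", "arguments": {
  "commands": "0 0.002 -0.1 0 0.25;0 0.002 -0.1 0 0.25;0 0.002 -0.1 0 0.25;0 0.002 -0.1 0 0.25;0 0 0 0 0"
}}

```text
t: 27.82
tcp_pos: [0.4968, -0.0279, 0.0809]
tool_rot: [0.995, 0.095, -0.001, -0.0]
force: [-0.7, -0.0, -2.1]
finger_gap: 0.17
gripper_force: 70.8
```

Run:
```python
from h import *
show([.6115,-.008]);ringc()
for n,(y0,y1,x0,x1) in (('side',(180,260,340,420)),('top',(150,220,270,350))):
    s=snap(n); b=s['pixels'][y0:y1,x0:x1,::-1]; b=cv2.resize(b,(400,500 if n=='side' else 400),interpolation=cv2.INTER_CUBIC)
    if n=='side': A=b[:400]
cv2.imwrite('pics/c5.png',np.clip(np.hstack([A,b])*1.5,0,255).astype(np.uint8))
```

```text
t 27.82 tcp [ 0.4968 -0.0279  0.0809] yaw 10.92 tilt [-0.002  0.001 -1.   ] F [-0.7 -0.  -2.1] T [-0.02  0.16  0.  ] gap 14.5 gf 70.763418674469
torque about nut -0.009 Mz 0.004
ring at [ 0.6089 -0.0063]
```

View pics/c5.png

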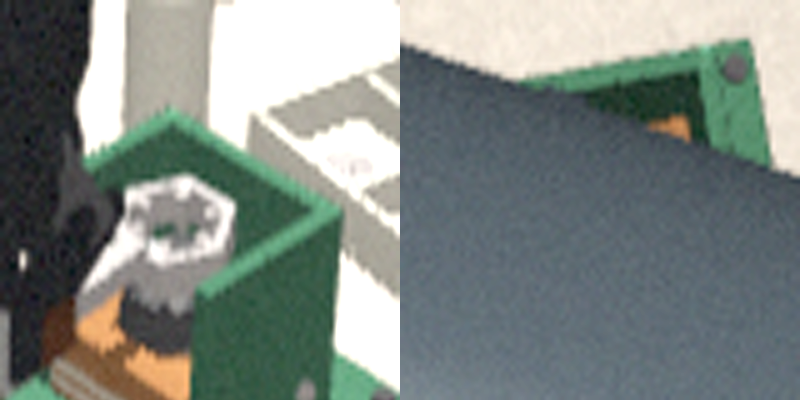

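Run:
```python
from h import *
s=snap('side')
for z in (.077,.081,.085,.09,.095,.1): print(z,proj(s,[.611,-.008,z]).round(1))
print('washer front bottom',proj(s,[.611-.027*.6,-.008-.027*.8,.052]).round(1))
# refine wrench pixel centre: bright low-sat mask around ring
b=s['pixels'][205:232,360:392]; hs=cv2.cvtColor(b,cv2.COLOR_RGB2HSV)
for r in range(27): print(205+r,' '.join('%3d'%v for v in b[r].max(1)))
```

```text
0.077 [374.5 220.1]
0.081 [374.6 218.7]
0.085 [374.7 217.2]
0.09 [374.8 215.4]
0.095 [374.9 213.6]
0.1 [375.  211.7]
washer front bottom [373.8 235.1]
205 105  93  81  60  60  56  62  57  61  56  61  61  62  61  58  61  57  59  60  58  61  60  58  57  62  74  90 100 111 114 115 112
206  78  57  54  57  59  62  56  59  62  63  60  61  57  60  61  58  61  60  60  57  56  56  59  58  61  58  58  74  89 102 111 116
207  58  56  55  60  62  61  58  58  54  59  59  60  59  61  59  62  76 103  75  59  62  62  58  62  61  57  58  58  56  68  92 102
208  65  58  64  60  60  59  58  58  60  61  63  93  93  95 129 131 136 145 133 110  74  60  58  62  57  58  57  60  59  61  60  66
209  58  53  54  55  57  56 104  94 109 130 130 147 129 130 162 155 175 168 161 151 135 109  77  59  60  60  55  60  59  59  61  54
210  57  35  34  29  53 113 157 155 163 164 152 152 128 127 126 111 176 167 125 139 160 150 134 111  73  59  61  59  57  61  58  58
211  47  39  32  27  48 137 176 173 175 157 129  98 100  98 100 115 152 138  93  94 109 139 156 150 138 107  71  61  62  57  61  60
212  55  50  42  27  34 1
[... 1914 characters left out ...]
 109  95  84  60  56  61  60  59  58  59
227  95 112 126 142  91  42  69  71  80 100  94  88  94  93 103 105 104  96  81  61  64  87  81  60  64  57  56  64  57  61  59  57
228 111 142 156 144  63  39  43  43  72  74  72  82  73  75 107 104 102  88  73  62  57  64  61  60  62  57  62  60  58  59  59  63
229 147 160 157 128  39  45  44  42  39  38  46  70  42  51  92  97  93  76  65  59  55  64  58  55  62  61  60  57  57  62  61  60
230 162 164 162 111  41  39  44  43  39  47  40  42  40  39  58  70  51  39  48  63  60  57  61  60  62  56  58  60  64  55  60  56
231 162 163 163  81  41  46  46  44  42  43  48  42  47  41  43  42  45  49  45  60  57  62  58  64  59  61  58  61  60  57  61  59
```

The left half of the crop shows the ring riding high: its top centre at image row 214.7 puts the underside at about z = 0.076. The wrench pitched in the grip, so the last stroke ran on top of the lobes. I'll lay the wrench flat at its old spot, regrasp it lower and harder, and measure the nut while it is unobstructed.

>>> {"name": "send_rows", "arguments": {
  "commands": "0 0 0 -0.4 0;0 0 0 -0.7 0;0 0 0 -0.7 -0.8;0 0 0 -0.7 -0.9;0 0 0 -0.2 -0.8;0 -0.2 0.5 0 0;0 -0.36 1 0 0;0 -0.36 1 0 0;0 -0.36 1 0 0;0 -0.36 1 0 0;0 -0.36 1 0 0;0 -0.36 1 0 0;0 -0.36 1 0 0;0 -0.36 1 0 0;0 -0.36 1 0 0;0 -0.36 1 0 0;0 -0.36 1 0 0;0 -0.36 1 0.3 0;0 -0.1 0.2 0.7 0;0 0 0 0.7 0"
}}

```text
t: 29.63
tcp_pos: [0.5023, -0.3025, 0.1013]
tool_rot: [0.984, 0.18, 0.001, 0.002]
force: [0.1, 0.7, -2.1]
finger_gap: 0.169
gripper_force: 70.8
```

Run:
```python
from h import *
show(); goto([.503,-.296,.02],21)
t=snap('top','t6.png');g=cv2.cvtColor(t['pixels'],cv2.COLOR_RGB2GRAY)
for r in range(174,200): print(r,' '.join('%3d'%v for v in g[r,298:328]))
```

```text
t 29.63 tcp [ 0.5023 -0.3025  0.1013] yaw 20.7 tilt [ 0.002 -0.003 -1.   ] F [ 0.1  0.7 -2.1] T [-0.    0.08  0.01] gap 14.4 gf 70.75141668319702
shift units [ 0.15 -0.31  4.06] spin units -0.07
174  53  65  65  71  73  74  84  96  99 100  97 100 101  97 100 101 100 100  99 100 100  99  73  47  48  56  59  58  59  57
175  87  99  99  96  99  97  99  97 101 100  99  99 102  99 100 102 102 102 102 103 101  87  54  54  53  56  56  59  60  59
176  99  97 103 103  98 104 103 103 100  99 103 101 101  96  99 104  99 104 105 104  97  69  50  52  55  53  58  57  63  56
177 102 102 104 103 103 104 103 106 102  97  96  94  86  83  97  96  87  95  99  99  80  53  47  53  56  56  59  57  59  60
178 104 105 102 106 102 107 106 104  97  81  80  68  69  76 122 125 120  82  72  78  66  52  54  52  56  57  57  56  59  59
179 107 106 106 107 105 108 103  91  77  74  72  70  67 100 151 158 142  85  65  57  50  53  58  60  56  60  56  59  58  59
180 108 106 110 107 107  99  84  80 113  91  73  68  68 118 147 159 103  45  58  50  51  54  58  62  54  56  63  56  57  63
181 107 104 102 101  97  81  69 111 1
[... 1618 characters left out ...]
  53  51  55  55  64  58  56  60  59  56  64  60  57  57  53  56  62  59  62  60
195 104 106 106  88  46  34  62  69  64  47  48  52  56  53  57  60  59  58  63  59  60  60  60  62  61  61  61  61  61  59
196 105 104 104 103  86  42  42  49  54  53  53  52  58  61  59  58  58  60  57  59  58  58  60  63  55  61  59  62  62  62
197 103 104 105 103 105  75  45  38  48  52  52  58  56  55  59  62  63  58  60  58  64  60  60  62  59  62  60  60  58  57
198 103 105 101 104 108 105  70  51  46  53  53  56  56  62  58  60  61  61  55  61  59  58  60  55  59  61  58  60  60  62
199 102 103 104 105 104 103  87  49  53  52  53  59  55  60  60  60  57  61  59  61  61  60  63  57  59  60  59  62  55  61
```

Three lobes are visible at px (312.6,179.7), (306.5,182.2) and (305.6,188.3). That puts the nut's yaw at about -5.5° mod 60. I'll lay the wrench down and regrasp.

>>> {"name": "send_rows", "arguments": {
  "commands": "0 0.15 -0.3 0.6 0;0 0 0 1 0;0 0 0 1 0;0 0 0 0.8 0;0 0 0 0.4 0;0 0 0 0.2 0;0 0 0 0.05 0;30 0 0 0 0;30 0 0 0 0;30 0 0 0 0;30 0 0 0.1 0;30 0 0 0.15 0;30 0 0 0.15 0;0 0 0 0 0;0 0 0 0 0;0 0 0 0 0;0 0 0 0 0;0 0 0 0 0",
  "grip_force": 110
}}

```text
t: 31.18
tcp_pos: [0.5027, -0.2921, 0.0122]
tool_rot: [0.983, 0.182, -0.0, -0.0]
force: [-0.9, -1.1, -0.1]
finger_gap: 0.168
gripper_force: 107.7
```

Run:
```python
from h import *
show()
```

```text
t 31.18 tcp [ 0.5027 -0.2921  0.0122] yaw 20.94 tilt [-0.  0. -1.] F [-0.9 -1.1 -0.1] T [0.09 0.08 0.06] gap 14.4 gf 107.71543979644775
```

Run:
```python
from h import *
t=snap('top','t7.png'); im=cv2.cvtColor(t['pixels'],cv2.COLOR_RGB2BGR); a=cv2.imread('pics/top0.png')
up=lambda x: cv2.resize(x,None,fx=4,fy=4,interpolation=cv2.INTER_CUBIC)
tp=up(a[184:212,398:427]); R=up(im[174:222,385:440]); m=cv2.matchTemplate(R,tp,cv2.TM_CCOEFF_NORMED); _,v,_,l=cv2.minMaxLoc(m)
print(v,(385+l[0]/4-398,174+l[1]/4-184))
g=cv2.cvtColor(im,cv2.COLOR_BGR2GRAY)
for r in range(182,214): print(r,' '.join('%3d'%x for x in g[r,396:428]))
```

```text
0.09796731173992157 (4.25, 2.75)
182  60  63  61  64  62  56  60  58  58  59  63  61  57  61  64  61  57  58  61  61  61  60  65  62  59  57  60  60  59  60  58  58
183  62  61  60  58  63  62  57  58  59  59  62  60  59  62  59  62  60  59  58  61  66  61  59  61  60  62  56  62  59  59  63  61
184  61  61  61  63  61  62  59  63  60  58  57  63  62  62  63  63  61  60  61  60  62  61  64  59  60  59  58  58  59  60  59  62
185  59  57  61  60  59  63  58  64  64  58  60  61  60  59  63  62  61  63  58  60  58  63  59  58  60  62  55  59  58  63  60  61
186  61  59  59  62  58  61  62  60  60  64  59  61  59  60  61  57  62  61  56  59  62  59  64  60  62  59  58  62  60  60  60  60
187  65  59  57  60  63  61  61  62  60  58  60  64  63  57  60  62  62  63  60  58  59  60  60  65  61  59  57  62  60  62  56  60
188  62  60  58  63  62  61  62  60  63  63  62  58  63  59  60  63  59  58  62  60  61  59  61  58  60  61  59  61  61  62  62  60
189  61  60  63  61  62  56  61  61  63  59  60  68  60  62  55  61  59  60  65  59  62  59  59  60  63  59  58  60  62  59  66  62
190  58  60
[... 2456 characters left out ...]
  61  59  63  60  56  58  61  58  63  58
209  59  57  62  58  59  64  62  56  63  61  61  63  64  59  58  61  60  62  58  63  61  61  60  61  58  60  62  62  61  64  56  59
210  61  63  60  60  63  60  57  60  60  60  62  63  61  62  61  62  59  60  61  60  59  60  58  60  60  62  58  61  60  61  61  61
211  60  60  63  61  59  64  65  62  60  59  60  60  63  61  66  60  57  63  64  63  61  64  60  58  64  58  61  59  63  64  60  64
212  59  65  61  59  64  60  58  57  60  60  62  59  64  59  64  60  64  61  60  59  57  62  57  59  61  58  65  62  60  60  62  60
213  62  57  64  61  63  61  61  59  59  58  60  58  59  60  59  61  61  63  59  61  63  62  61  61  60  58  60  63  61  62  60  62
```

>>> {"name": "send_rows", "arguments": {
  "commands": "0 0 0 -0.5 0;0 0 0 -1 0;0 0 0 -1 0;0 0 0 -1 0;0 0 0 -1 0;0 0 0 -1 0;0 0.15 -0.4 -0.5 0;0 0.35 -0.95 0 0;0 0.35 -0.95 0 0;0 0.35 -0.95 0 0;0 0.35 -0.95 0 0;0 0.35 -0.95 0 0;0 0.35 -0.95 0 0;0 0.35 -0.95 0 0;0 0.35 -0.95 0 0;0 0.35 -0.95 0 0;0 0.35 -0.95 0 0;0 0.35 -0.95 0 0;0 0.35 -0.95 0 0;0 0.35 -0.95 0 0"
}}

```text
t: 32.9
tcp_pos: [0.4985, -0.0187, 0.1322]
tool_rot: [0.983, 0.182, -0.001, -0.0]
force: [0.3, 0.2, -2.6]
finger_gap: 0.163
gripper_force: 107.6
```

>>> {"name": "send_rows", "arguments": {
  "commands": "0 0.35 -0.95 0 0.3;0 0.04 -0.13 0.3 1;0 0 0 0.3 1;0 0 0 0.2 1;0 0 0 0.2 1;0 0 0 0 1;0 0 0 0 1;0 0 0 0 0.3;0 0 0 0 0"
}}

```text
t: 33.65
tcp_pos: [0.4986, 0.003, 0.1123]
tool_rot: [0.999, -0.047, -0.0, -0.0]
force: [0.6, -0.3, -2.6]
finger_gap: 0.159
gripper_force: 107.7
```

Run:
```python
from h import *
show(); ringc()
y=np.radians(-5.5); goto([.613-.1142*np.cos(y),-.0084-.1142*np.sin(y),.093],-5.5)
s=snap('side','s8.png')
b=cv2.imread('pics/s8.png')[190:250,340:420]; cv2.imwrite('pics/s8c.png',np.clip(cv2.resize(b,(800,600),interpolation=cv2.INTER_CUBIC)*1.6,0,255).astype(np.uint8))
```

```text
t 33.65 tcp [0.4986 0.003  0.1123] yaw -5.41 tilt [-0.001  0.    -1.   ] F [ 0.6 -0.3 -2.6] T [0.01 0.14 0.02] gap 13.6 gf 107.7069354057312
ring at [ 0.6122 -0.0077]
shift units [0.04 0.02 0.96] spin units 0.02
```

View pics/s8c.png

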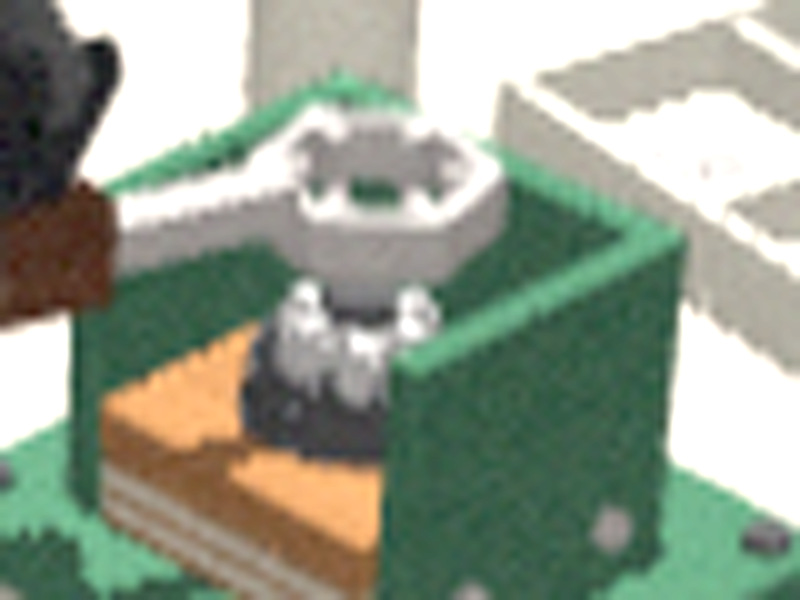

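The view shows the ring at about crop (385,165) above the nut, whose lobe tips are at (305,298), (355,345) and (417,300). The ring looks slightly right of the nut, which means it is too far in +x. I'll quantify that.

Run:
```python
from h import *
s=snap('side')
print('right vec',Rot.from_quat(s['rotation']).as_matrix()[:,0].round(3),'down',Rot.from_quat(s['rotation']).as_matrix()[:,1].round(3))
def P(q): return (proj(s,q)-[340,190]+.5)*10
for nm,c in (('calc',np.array([.6122,-.0077])),('plus3x',np.array([.6152,-.0077]))):
  print(nm,'top c',P([*c,.1161]).round(0))
  for R,o in ((.0265,0),(.0306,30),(.0265,30)):
    print(R,o,[P([c[0]+R*np.cos(a),c[1]+R*np.sin(a),.1161]).round(0).tolist() for a in np.radians(-5.4+o+60*np.arange(6))])
n=np.array([.613,-.0084])
print('nut tips z.077', [P([n[0]+.018*np.cos(a),n[1]+.018*np.sin(a),.075]).round(0).tolist() for a in np.radians(-5.5+60*np.arange(6))],P([*n,.077]).round())
```

```text
right vec [ 0.846 -0.534  0.009] down [-0.28  -0.457 -0.844]
calc top c [362. 160.]
0.0265 0 [[459.0, 136.0], [360.0, 106.0], [264.0, 130.0], [264.0, 185.0], [364.0, 216.0], [462.0, 191.0]]
0.0306 30 [[425.0, 108.0], [296.0, 104.0], [231.0, 156.0], [297.0, 214.0], [431.0, 219.0], [493.0, 165.0]]
0.0265 30 [[417.0, 115.0], [305.0, 111.0], [249.0, 156.0], [306.0, 207.0], [421.0, 211.0], [476.0, 164.0]]
plus3x top c [372. 157.]
0.0265 0 [[469.0, 133.0], [371.0, 103.0], [274.0, 127.0], [274.0, 181.0], [374.0, 213.0], [473.0, 188.0]]
0.0306 30 [[435.0, 105.0], [306.0, 101.0], [242.0, 153.0], [308.0, 211.0], [441.0, 215.0], [504.0, 162.0]]
0.0265 30 [[427.0, 112.0], [315.0, 108.0], [259.0, 153.0], [317.0, 203.0], [432.0, 207.0], [486.0, 161.0]]
nut tips z.077 [[422.0, 295.0], [356.0, 274.0], [292.0, 291.0], [292.0, 329.0], [358.0, 351.0], [424.0, 334.0]] [358. 305.]
```

The wrench has slid about 3 mm out along the grip, so r ≈ 0.1175. I'll correct x by -2.7 mm and lower.

>>> {"name": "send_rows", "arguments": {
  "commands": "0 -0.135 0 0.2 0;0 0 0 0.4 0;0 0 0 0.3 0;0 0 0 0.1 0;0 0 0 0.1 0;0 0 0 0.1 0;0 0 0 0 0"
}}

```text
t: 34.33
tcp_pos: [0.4964, 0.0028, 0.0879]
tool_rot: [0.999, -0.048, -0.0, -0.0]
force: [-0.6, 0.1, -1.5]
finger_gap: 0.167
gripper_force: 107.7
```

Run:
```python
from h import *
show([.613,-.0084]); ringc(.1175)
```

```text
t 34.33 tcp [0.4964 0.0028 0.0879] yaw -5.46 tilt [-0.001  0.    -1.   ] F [-0.6  0.1 -1.5] T [-0.02  0.13  0.01] gap 14.2 gf 107.69261240959167
torque about nut -0.001 Mz 0.008
ring at [ 0.6133 -0.0084]
```

>>> {"name": "send_rows", "arguments": {
  "commands": "0 0 0 0.1 0;0 0 0 0.1 0;0 0 0 0 0"
}}

```text
t: 34.58
tcp_pos: [0.4964, 0.0028, 0.0841]
tool_rot: [0.999, -0.048, -0.0, -0.0]
force: [0.0, -0.3, -1.4]
finger_gap: 0.165
gripper_force: 107.7
```

Run:
```python
from h import *
show([.613,-.0084]); ringc(.1175)
```

```text
t 34.58 tcp [0.4964 0.0028 0.0841] yaw -5.46 tilt [-0.  0. -1.] F [ 0.  -0.3 -1.4] T [-0.    0.16  0.01] gap 14.1 gf 107.67685174942017
torque about nut 0.051 Mz 0.014
ring at [ 0.6134 -0.0084]
```

>>> {"name": "send_rows", "arguments": {
  "commands": "0 0 0 0.1 0;0 0 0 0.1 0;0 0 0 0 0"
}}

```text
t: 34.83
tcp_pos: [0.4963, 0.0028, 0.08]
tool_rot: [0.999, -0.048, -0.0, -0.0]
force: [-0.9, -0.2, -1.8]
finger_gap: 0.166
gripper_force: 107.7
```

Run:
```python
from h import *
show([.613,-.0084]); ringc(.1175)
```

```text
t 34.83 tcp [0.4963 0.0028 0.08  ] yaw -5.45 tilt [-0.001  0.    -1.   ] F [-0.9 -0.2 -1.8] T [0.06 0.08 0.06] gap 14.2 gf 107.69526243209839
torque about nut 0.096 Mz 0.064
ring at [ 0.6132 -0.0083]
```

>>> {"name": "send_rows", "arguments": {
  "commands": "0 0 0 0.08 0;0 0.003 -0.205 0 0.5;0 0.003 -0.205 0 0.5;0 0.003 -0.205 0 0.5;0 0.003 -0.205 0 0.5;0 0 0 0 0"
}}

```text
t: 35.33
tcp_pos: [0.4987, 0.0194, 0.0786]
tool_rot: [0.993, -0.117, -0.0, 0.0]
force: [-1.2, -0.9, -2.4]
finger_gap: 0.161
gripper_force: 107.8
```

Run:
```python
from h import *
show([.613,-.0084]); ringc(.1175)
```

```text
t 35.33 tcp [0.4987 0.0194 0.0786] yaw -13.46 tilt [-0.001  0.    -1.   ] F [-1.2 -0.9 -2.4] T [-0.15  0.24 -0.17] gap 13.7 gf 107.75902032852173
torque about nut -0.026 Mz -0.165
ring at [ 0.613  -0.0079]
```

>>> {"name": "send_rows", "arguments": {
  "commands": "0 0.002 -0.103 0 0.25;0 0.002 -0.103 0 0.25;0 0.002 -0.103 0 0.25;0 0 0 0 0"
}}

```text
t: 35.67
tcp_pos: [0.5003, 0.025, 0.0786]
tool_rot: [0.99, -0.143, -0.001, 0.0]
force: [-2.4, -1.4, -2.7]
finger_gap: 0.163
gripper_force: 107.8
```

Run:
```python
from h import *
show([.613,-.0084]); ringc(.1175)
```

```text
t 35.67 tcp [0.5003 0.025  0.0786] yaw -16.46 tilt [-0.001 -0.    -1.   ] F [-2.4 -1.4 -2.7] T [-0.27  0.38  0.07] gap 13.9 gf 107.77579665184021
torque about nut 0.309 Mz 0.072
ring at [ 0.6129 -0.0083]
```

>>> {"name": "send_rows", "arguments": {
  "commands": "0 0.002 -0.103 0 0.25;0 0.002 -0.103 0 0.25;0 0 0 0 0"
}}

```text
t: 35.92
tcp_pos: [0.5015, 0.0289, 0.0786]
tool_rot: [0.987, -0.161, -0.001, 0.0]
force: [-3.0, -3.1, -0.7]
finger_gap: 0.161
gripper_force: 107.8
```

Run:
```python
from h import *
show([.613,-.0084]); ringc(.1175)
```

```text
t 35.92 tcp [0.5015 0.0289 0.0786] yaw -18.48 tilt [-0.001 -0.    -1.   ] F [-3.  -3.1 -0.7] T [-0.39  0.56  0.08] gap 13.8 gf 107.82363653182983
torque about nut 0.542 Mz 0.081
ring at [ 0.613  -0.0083]
```

>>> {"name": "send_rows", "arguments": {
  "commands": "0 0.002 -0.103 0 0.25;0 0.002 -0.103 0 0.25;0 0 0 0 0"
}}

```text
t: 36.17
tcp_pos: [0.5029, 0.0328, 0.0786]
tool_rot: [0.984, -0.178, -0.001, 0.0]
force: [-4.0, -3.1, -2.2]
finger_gap: 0.161
gripper_force: 107.9
```

Run:
```python
from h import *
show([.613,-.0084]); ringc(.1175)
```

```text
t 36.17 tcp [0.5029 0.0328 0.0786] yaw -20.49 tilt [-0.001 -0.    -1.   ] F [-4.  -3.1 -2.2] T [-0.61  0.7   0.1 ] gap 13.8 gf 107.87510991096497
torque about nut 0.607 Mz 0.096
ring at [ 0.613  -0.0083]
```

Resistance is rising, so the washer is engaged. I'll continue with care.

>>> {"name": "send_rows", "arguments": {
  "commands": "0 0.002 -0.103 0 0.25;0 0.002 -0.103 0 0.25;0 0 0 0 0"
}}

```text
t: 36.42
tcp_pos: [0.5043, 0.0364, 0.0786]
tool_rot: [0.981, -0.195, -0.001, 0.0]
force: [-4.4, -4.2, -0.4]
finger_gap: 0.165
gripper_force: 107.9
```

Run:
```python
from h import *
show([.613,-.0084]); ringc(.1175); print(readout.sense()['tau'].round(2))
```

```text
t 36.42 tcp [0.5043 0.0364 0.0786] yaw -22.45 tilt [-0.002 -0.001 -1.   ] F [-4.4 -4.2 -0.4] T [-0.79  0.79  0.22] gap 14.1 gf 107.92766690254211
torque about nut 0.878 Mz 0.224
ring at [ 0.6129 -0.0084]
[  2.04 -40.54 -10.71   1.08  -1.03   0.3 ]
```

>>> {"name": "send_rows", "arguments": {
  "commands": "0 0.002 -0.103 0 0.25;0 0.002 -0.103 0 0.25;0 0 0 0 0;0 0 0 0 0"
}}

```text
t: 36.75
tcp_pos: [0.5058, 0.0399, 0.0786]
tool_rot: [0.977, -0.211, -0.001, 0.001]
force: [-5.3, -4.7, -1.2]
finger_gap: 0.161
gripper_force: 108.0
```

Run:
```python
from h import *
show([.613,-.0084]); ringc(.1175)
```

```text
t 36.75 tcp [0.5058 0.0399 0.0786] yaw -24.38 tilt [-0.002 -0.001 -1.   ] F [-5.3 -4.7 -1.2] T [-0.79  0.81  0.32] gap 13.8 gf 107.99965739250183
torque about nut 1.074 Mz 0.317
ring at [ 0.6128 -0.0086]
```

Torque is 1.07 N m, so the sleeve is at about 0.11–0.13 rad, which is right. I'll ease off and lift.

>>> {"name": "send_rows", "arguments": {
  "commands": "0 0.003 0.205 0 -0.5;0 0.003 0.205 0 -0.5;0 0.003 0.205 0 -0.5;0 0.003 0.205 0 -0.5;0 0.003 0.205 0 -0.5;0 0 0 0 0"
}}

```text
t: 37.25
tcp_pos: [0.4993, 0.0211, 0.0786]
tool_rot: [0.992, -0.127, -0.001, -0.001]
force: [-3.5, 1.9, -1.0]
finger_gap: 0.162
gripper_force: 107.9
```

Run:
```python
from h import *
show([.613,-.0084]); ringc(.1175)
```

```text
t 37.25 tcp [0.4993 0.0211 0.0786] yaw -14.55 tilt [-0.001  0.001 -1.   ] F [-3.5  1.9 -1. ] T [0.18 0.53 0.06] gap 13.8 gf 107.91835069656372
torque about nut -0.055 Mz 0.062
ring at [ 0.6131 -0.0084]
```

>>> {"name": "send_rows", "arguments": {
  "commands": "0 -0.05 -0.02 0 0.1;0 0 0 0 0;0 0 0 -0.06 0;0 0 0 -0.1 0;0 0 0 0 0"
}}

```text
t: 37.67
tcp_pos: [0.4994, 0.0218, 0.0821]
tool_rot: [0.992, -0.129, 0.0, -0.0]
force: [1.0, 0.6, -4.5]
finger_gap: 0.164
gripper_force: 107.5
```

Run:
```python
from h import *
show([.613,-.0084]); ringc(.1175)
```

```text
t 37.67 tcp [0.4994 0.0218 0.0821] yaw -14.87 tilt [ 0.001  0.    -1.   ] F [ 1.   0.6 -4.5] T [0.11 0.39 0.1 ] gap 14.0 gf 107.48173713684082
torque about nut 0.001 Mz 0.101
ring at [ 0.613  -0.0083]
```

>>> {"name": "send_rows", "arguments": {
  "commands": "0 0 0 -0.15 0;0 0 0 -0.3 0;0 0 0 -0.5 0;0 0 0 -0.7 0;0 0 0 -0.7 0;0 0 0 -0.4 -0.5;0 0 0 0 -1;0 0 0 0 -1;0 0 0 0 -1;0 0 0 0 -1;0 0 0 0 -1;0 0 0 0 -1;0 0 0 0 -1;0 0 0 0 -1;0 0 0 0 -0.5;0 0 0 0 0"
}}

```text
t: 39.0
tcp_pos: [0.4998, 0.0215, 0.1383]
tool_rot: [0.983, 0.184, 0.001, 0.001]
force: [0.6, -0.6, -2.0]
finger_gap: 0.161
gripper_force: 107.9
```

>>> {"name": "send_rows", "arguments": {
  "commands": "0 -0.2 0.5 0 0;0 -0.36 0.97 0 0;0 -0.36 0.97 0 0;0 -0.36 0.97 0 0;0 -0.36 0.97 0 0;0 -0.36 0.97 0 0;0 -0.36 0.97 0 0;0 -0.36 0.97 0 0;0 -0.36 0.97 0 0;0 -0.36 0.97 0 0;0 -0.36 0.97 0 0;0 -0.36 0.97 0 0;0 -0.36 0.97 0 0;0 -0.36 0.97 0 0;0 -0.36 0.97 0 0;0 -0.3 0.8 0.4 0;0 0 0 0.8 0;0 0 0 1 0;0 0 0 1 0;0 0 0 0.8 0"
}}

```text
t: 40.67
tcp_pos: [0.5022, -0.2965, 0.0554]
tool_rot: [0.983, 0.183, -0.0, -0.0]
force: [-0.5, -0.1, -3.0]
finger_gap: 0.165
gripper_force: 107.9
```

Run:
```python
from h import *
show(); goto([.503,-.294,.0135],21)
```

```text
t 40.67 tcp [ 0.5022 -0.2965  0.0554] yaw 21.07 tilt [-0.001  0.    -1.   ] F [-0.5 -0.1 -3. ] T [-0.09  0.1   0.05] gap 14.1 gf 107.91964888572693
shift units [ 0.08 -0.1   2.09] spin units 0.02
```

>>> {"name": "send_rows", "arguments": {
  "commands": "0 0 0 0.8 0;0 0 0 0.7 0;0 0 0 0.3 0;0 0 0 0.1 0;0 0 0 0.07 0;0 0 0 0 0"
}}

```text
t: 41.17
tcp_pos: [0.5032, -0.2963, 0.0179]
tool_rot: [0.983, 0.183, 0.0, 0.0]
force: [0.5, -0.5, -2.4]
finger_gap: 0.163
gripper_force: 107.9
```

Run:
```python
from h import *
show()
```

```text
t 41.17 tcp [ 0.5032 -0.2963  0.0179] yaw 21.13 tilt [ 0.001 -0.001 -1.   ] F [ 0.5 -0.5 -2.4] T [-0.02  0.05  0.  ] gap 14.0 gf 107.8981876373291
```

>>> {"name": "send_rows", "arguments": {
  "commands": "0 0 0 0.12 0;0 0 0 0.1 0;0 0 0 0.05 0;0 0 0 0 0;25 0 0 0 0;25 0 0 0 0;30 0 0 0 0;30 0 0 -0.3 0;30 0 0 -1 0;30 0 0 -1 0;30 0 0 -1 0;30 0 0 -1 0;30 0 0 -1 0;30 0 0 -1 0;30 -0.7 0 -0.7 0;30 -1 0 0 0;30 -1 0 0 0;30 0 0 0 0"
}}

```text
t: 42.67
tcp_pos: [0.4499, -0.3158, 0.153]
tool_rot: [0.983, 0.183, -0.001, -0.0]
force: [-0.9, 0.9, -0.3]
finger_gap: 0.349
gripper_force: 0.0
```

Run:
```python
from h import *
show()
snap('side','s9.png')
b=cv2.imread('pics/s9.png')[180:420,270:530]; cv2.imwrite('pics/s9c.png',np.clip(cv2.resize(b,(650,600),interpolation=cv2.INTER_CUBIC)*1.3,0,255).astype(np.uint8))
```

```text
t 42.67 tcp [ 0.4499 -0.3158  0.153 ] yaw 21.04 tilt [-0.002  0.    -1.   ] F [-0.9  0.9 -0.3] T [-0.03  0.03 -0.07] gap 29.8 gf 0.0
```

View pics/s9c.png

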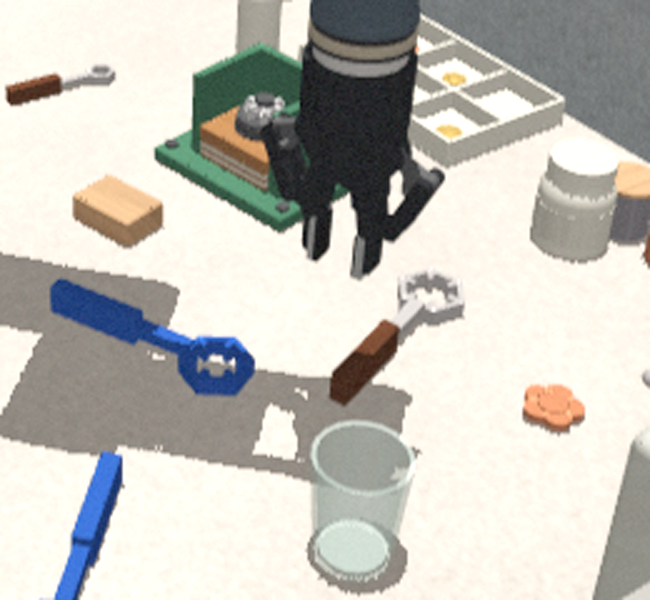

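The wrench lies flat at crop (395,340), clear of the press. The gripper touches nothing and the other things are where they were.

```bash
python3 -c "
from station import sign_off
print(sign_off())"
```

```text
the job is handed in; nothing more can be done
None
```

I tightened the nut with the large wrench to about 1.07 N m (sleeve turn roughly 0.11–0.13 rad by my torque estimate), laid the wrench flat clear of the press and handed the job in at about 43 s; one mid-job stroke rode on top of the lobes because the wrench had tipped in the grip, so I set it down, regrasped it and reseated it before the final tightening.

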